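Load the engraver tray, clamp the blank and shut the tray

TASK

Pull the engraver's tray out to its stop and lay the long wooden blank flat in the middle of the bed, lengthways (pointing the way the tray slides). Then swing the clamp lever down and press it only until you feel its foot bear on the wood, not so hard as to crush it (the foot is screwed to a different length each time), and push the tray fully home with the blank still clamped. Leave the other pieces of wood, the sanding block, the jar and the screwdriver where they are.

Things in the scene. Friction and masses are not known exactly. Their poses are not given: they have to be found in the camera images.
- tray (a joint): how far the tray is pushed in, m: 0 pulled out to its stop, 0.225 fully home. It slides straight in along +x of bed, out along -x, towards the robot; friction about 2 N.
- engraver: the fixed white desktop machine with a clear top, 280 wide (y), 250 deep (x), 220 high. Origin: on the table under the middle of its front face; +x points into the machine. bed lies at x = +85 mm of it with the tray home, -140 mm with the tray out at its stop.
- tray_grip (a point): grip point in the upright black handle fin on the tongue at the front of the tray: a plate 12 thick (y), 40 long (x), 50 high; the point lies 13 mm under its top, 37 mm above the tongue, 150 mm to -x of bed, 70 mm above the table, 65 mm in front of the engraver's face with the tray home. Axes as bed.
- bed (a point): middle of the upper face of the tray's flat aluminium bed, 33 mm above the table. x points into the engraver (away from the handle), y across, z up. The bed is 167 long (x) by 144 wide (y) inside a rim 8 high (the front panel 16 high). Clamp posts (38 wide) stand behind it at x = 107 to 133 mm; the lever's pivot is at x = +120 mm, 37 mm above the bed (70 above the table).
- clamp (a joint): angle of the clamp lever, rad: 0 level over the bed, pointing at the handle; grows as it swings up, to 1.52. Stops at -0.12. Stiff: stays where left, needs 3 to 6 N at the grip to go down; a light spring presses on once it bears. A round foot under the lever, 80 mm from the pivot, reaches 19 to 29 mm below its axis (not measured): it bears on the blank at about 0 to 0.13 rad.
- clamp_grip (a point): middle of the black grip at the lever's end, 105 mm from the pivot; the grip is 45 long (along the lever) and 18 x 18 in section, so the lever's end is 127 mm from the pivot. Its x axis points along the lever to the pivot, y is the hinge axis.
- blank: the wooden blank to be loaded: the only long flat bare-wood piece, 120 long (x) x 60 wide (y) x 18 thick (z), about 90 g. Soft: 35 N under the clamp's foot crushes it; pressing the lever's grip with about 8 to 12 N is plenty. Origin: centre of its underside.
- tile: bystander: square wooden tile, 90 x 90 x 12 (mm). Origin: centre of its underside. Not to be moved.
- disc: bystander: round wooden disc, diameter 90, 14 thick (mm). Origin: centre of its underside. Not to be moved.
- sander: bystander: sanding block, 100 x 50 x 37 (mm). Origin: centre of its underside. Not to be moved.
- jar: bystander: closed amber jar, diameter 70, 60 high (mm). Origin: centre of its underside. Not to be moved.
- driver: bystander: screwdriver, 180 long, lying (mm). Origin: centre of its underside. Not to be moved.
Mind the look-alikes: they are no part of the job. What is shaped like the blank but pink or purple is not meant.

How it is judged:
On the way, in this order (a step that is already met when the one before it is completed fails the run):
1. the tray is out at its stop (within 10 mm) (value of joint tray below 0.01 m), for 0.2 s.
2. the blank lies let go in the middle of the bed with the tray still out (within 60 mm of its stop) and the clamp not yet on it (x of blank in the frame of bed between -0.015 and 0.015 m and y of blank in the frame of bed between -0.02 and 0.02 m and z of blank in the frame of bed between -0.003 and 0.004 m and angle between the x axis of blank and the x axis of bed, either way round below 0.2 rad and angle between blank's own z axis and vertical below 0.06 rad and value of joint tray below 0.06 m and contact force between each of the fingers, clamp and blank below 0.1 N and linear speed of blank below 0.02 m/s), for 0.2 s.
3. the clamp bears on the blank with 3 N or more, the tray still out (within 60 mm of its stop) (contact force between clamp and blank above 3 N and value of joint tray below 0.06 m), for 0.2 s.
At the end, for the whole second after the job is handed in: The tray is home (within 5 mm); the blank lies flat in the middle of the bed (within 15 mm along and 20 mm across, lengthways within 0.2 rad), at rest, with the clamp bearing on it (over 1 N) (x of blank in the frame of bed between -0.015 and 0.015 m and y of blank in the frame of bed between -0.02 and 0.02 m and z of blank in the frame of bed between -0.003 and 0.004 m and angle between the x axis of blank and the x axis of bed, either way round below 0.2 rad and angle between blank's own z axis and vertical below 0.06 rad and value of joint tray above 0.22 m and contact force between clamp and blank above 1 N and linear speed of blank below 0.01 m/s); the robot touches nothing.
It fails at once if the blank is crushed under the clamp (over 35 N) (contact force between clamp and blank above 35 N).
It fails at once if one of the tile, disc, sanding block, jar or screwdriver is moved more than 30 mm (distance of any of tile, disc, sander, jar, driver from where it was at the start of the episode above 0.03 m).
It also fails if it takes over 72 s, if anything falls off the work surface, if the arm or the gripper's body presses on something with over 40 N, if the wrist force passes 120 N, or if a joint passes its speed limit or range.

ROBOT

A 6-joint arm with a two-finger parallel gripper is mounted at the origin on the work surface. World frame = base frame: x ahead of the robot, y to its left, z up, the work surface at z = 0. Lengths are in m, angles in rad, forces in N, time in s.
With the tool pointing down it reaches from about 0.375 to 0.9 m from the base axis. Payload 3.1 kg.
Tool frame: the origin (TCP) lies midway between the tips of the shut fingers; the grasp point (between the pads) lies 19 mm behind it; x points along the fingers, y is the direction in which the jaws open and shut, and the axes are right-handed (so a half turn about x gives the same grasp; the last joint's range is limited). The gripper opens to 85 mm and grips with 20 to 120 N. Pads are 22 mm wide; open, the fingers measure 114 mm over their backs; the gripper's body (76 mm by 85 mm) begins 54 mm behind the grasp point. The pads swing forward as they close: fully open they stand 13 mm farther back than shut.
Start: joints at [1.113, 0.527, 1.433, -0, 1.181, -0.178], TCP at [0.173, 0.601, 0.206] pointing down, gripper open.
Joint ranges: [-3.08, 3.08], [-0.75, 2.2], [0.22, 2.44], [-1.43, 4.57], [0, 2.65], [-2.85, 2.85]. Speed limits (rad/s): [2.79, 2.79, 3.14, 3.14, 3.14, 3.14].

INTERFACE

Orientations are given as a unit quaternion [x, y, z, w].
In Python, from station import manip gives the robot as it stands.
- The arm moves only by the tool carry_out, never from a script. Its argument "commands" is a list that holds one entry, the list of rows, each a list of 7 numbers: the shift along the tool's x, y, z in units of 25 mm (1.0 is 25 mm), then the turn, a rotation vector about the tool's x, y, z in units of 5 degrees (1.0 is 5 degrees), then the finger opening in mm, from 0 to 85.4. A call has exactly 5 rows; each row is the pose to reach, as a shift and turn from the pose commanded when the call began, along the tool's axes at that moment; what a row does not reach only later rows make up. A row lasts 1/10 s, in which the tool goes at most 50 mm and 8.59 degrees, less where a joint would pass 70% of its speed; a pose out of reach is approached as far as the arm can. A call with a gripper value outside its range is refused whole. The fingers move at their own pace and stop on an object; "force" is the grip in N (left out, the last holds). Time passes only in rows, so rows that repeat a pose let the fingers close, or fill a call up. It gives the time, the measured TCP pose, the force and the opening at its end, in the units of the state.
- manip.sense(): the state, without advancing time (a new reading comes with each control period).
- manip.snapshot(name): name is "scene" or "top" or "wrist"; returns a dict with "image" (420x560x3 uint8, red, green, blue), "fx", "fy", "cx", "cy" (pixels), "rvec" (rotation vector, rad) and "tvec" (3), from world to camera coordinates, as OpenCV has them. Camera axes: x right, y down, z forward; pixel columns grow to the right and rows downward; lengths in m; the calibration is good to about 2 mm. A picture is of the moment at which its call begins. There is no depth.
- manip.sign_off(): hands the job in, once; it reports no verdict.
The state is a dict: "t": time; "q": joint angles; "qd": joint speeds; "tau": joint torques, N m; "tcp_pos": TCP position; "tool_rot": TCP orientation; "force": force on the tool from outside, world axes, zero at the start; "ft_torque": the same for the moment, N m; "finger_gap": opening from 0.0 (shut) to 1.0 (fully open).
Only numpy, scipy, OpenCV 4.12 (cv2) and the standard library are available. Lean on these libraries where they do the work, as an engineer would, in place of code of your own. Each camera call takes 0.05 s, during which the arm holds its last target.

## Working session

There is one attempt and no reset: what is moved stays moved. The work goes in short steps, Python scripts to look and compute and a tool call to move; the robot and the scene stay as the last step left them, time stands still between calls to the robot, and variables do not carry over. Pictures are saved under pics/ and viewed, and the job is handed in when it is done.

Besides the shell and the picture viewer there is one more tool, called as name(argument=value, ...) on one line, values as JSON. carry_out: Moves the arm, as the interface text tells. Its arguments: {"type":"object","properties":{"commands":{"type":"array"},"force":{"type":"number"}},"required":["commands"]}

```bash
mkdir -p pics; ls; cat > h.py <<'E'
import numpy as np, cv2
from station import manip
from scipy.spatial.transform import Rotation as R
def snap(n,f):
    s=manip.snapshot(n); cv2.imwrite('pics/'+f,cv2.cvtColor(s['image'],cv2.COLOR_RGB2BGR))
    np.savez('pics/'+f[:-4]+'.npz',**s); return s
def load(f):
    return dict(np.load('pics/'+f+'.npz'))
def ray(s,u,v):
    Rm=R.from_rotvec(s['rvec']).as_matrix(); d=Rm.T@np.array([(u-s['cx'])/s['fx'],(v-s['cy'])/s['fy'],1.])
    return -Rm.T@s['tvec'], d
def onz(s,u,v,z):
    o,d=ray(s,u,v); return o+d*(z-o[2])/d[2]
def proj(s,p):
    Rm=R.from_rotvec(s['rvec']).as_matrix(); c=Rm@np.array(p)+s['tvec']; return np.array([s['fx']*c[0]/c[2]+s['cx'],s['fy']*c[1]/c[2]+s['cy']])
E
python3 - <<'E'
from h import *
for n in ['scene','top','wrist']: 
    s=snap(n,n+'0.png'); print(n,s['fx'],ray(s,s['cx'],s['cy']))
print(manip.sense())
E
```

```text
pics
scene 419.666297641746 (array([ 1.26736672, -0.55877312,  1.08316142]), array([-0.52168998,  0.4382442 , -0.73197103]))
top 390.90703425143556 (array([0.42043666, 0.03260537, 1.06096778]), array([ 0.14562472, -0.01380143, -0.98924363]))
wrist 339.14461397457035 (array([0.0932455 , 0.62227003, 0.37263617]), array([ 0.30475537, -0.08982414, -0.94818553]))
{'t': 0.15, 'q': array([ 1.11246510e+00,  5.28264981e-01,  1.43361290e+00, -5.80512412e-06,
        1.18136608e+00, -1.78498566e-01]), 'qd': array([-0.00056963, -0.00244537, -0.00524191, -0.00160016,  0.00034842,
        0.00061126]), 'tau': array([ 8.10589900e-04, -4.42743945e+01, -1.78275579e+01, -2.13861940e-04,
        5.62718502e-03,  2.18541294e-05]), 'tcp_pos': array([0.17233264, 0.60016614, 0.20524928]), 'tool_rot': array([ 0.09805742,  0.70037754, -0.09916756,  0.7000156 ]), 'force': array([ 0.33702611,  0.1582954 , -0.0569339 ]), 'ft_torque': array([0.0082494 , 0.07379131, 0.02936789]), 'finger_gap': 0.9980026464653213}
```

View pics/scene0.png

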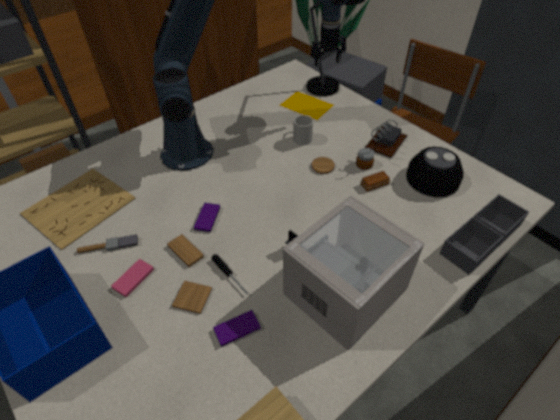

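View pics/top0.png

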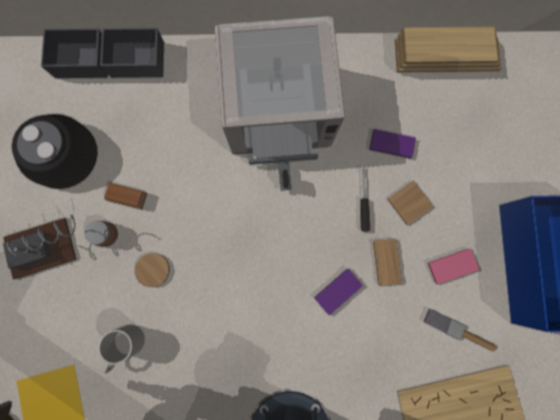

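View pics/wrist0.png

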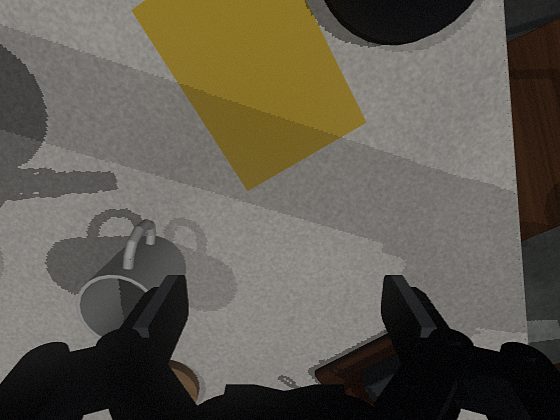

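Top view: the engraver is at about (280,85) with its handle fin at (286,177). Things that could pass for the blank are the wooden rectangle (388,262), square tile (410,202), purple bars (338,291) and (393,143), pink bar (454,266), board stack (448,48), disc (152,270) and sander (125,195). By the description I choose (388,262). I'll check it in a crop and measure.

```bash
python3 - <<'E'
from h import *
s=load('top0'); im=cv2.cvtColor(s['image'],cv2.COLOR_RGB2BGR)
a=cv2.resize(im[100:320,200:480],None,fx=2.8,fy=2.7,interpolation=cv2.INTER_CUBIC); cv2.imwrite('pics/c1.png',a)
hsv=cv2.cvtColor(im,cv2.COLOR_BGR2HSV); print(hsv[262,388],hsv[202,410],hsv[262,340])
m=cv2.inRange(hsv,(5,75,50),(25,255,255)); m=cv2.morphologyEx(m,cv2.MORPH_OPEN,np.ones((3,3)))
cs,_=cv2.findContours(m,cv2.RETR_EXTERNAL,cv2.CHAIN_APPROX_NONE)
for c in cs:
    if cv2.contourArea(c)<300: continue
    p=np.array([onz(s,u,v,.018)[:2] for u,v in c[:,0]],np.float32)
    print(c[:,0].mean(0),[np.round(x,3) for x in cv2.minAreaRect(p)])
E
```

```text
[ 16 104 128] [ 15 103 121] [ 16  20 164]
[463.25566343 398.85436893] [array([ 0.067, -0.432]), array([0.133, 0.295]), np.float64(11.44)]
[ 51.53554502 395.82464455] [array([0.102, 0.598]), array([0.136, 0.149]), np.float64(14.32)]
[151.69892473 269.67741935] [array([0.419, 0.355]), array([0.087, 0.081]), np.float64(89.022)]
[386.93700787 261.81102362] [array([ 0.428, -0.267]), array([0.116, 0.06 ]), np.float64(3.903)]
[ 46.77325581 260.25581395] [array([0.46 , 0.646]), array([0.07 , 0.163]), np.float64(17.213)]
[124.53 195.32] [array([0.618, 0.433]), array([0.106, 0.046]), np.float64(74.45)]
[410.14141414 202.41414141] [array([ 0.587, -0.34 ]), array([0.087, 0.088]), np.float64(34.967)]
[447.75912409  49.32846715] [array([ 1.035, -0.476]), array([0.297, 0.134]), np.float64(89.43)]
```

View pics/c1.png

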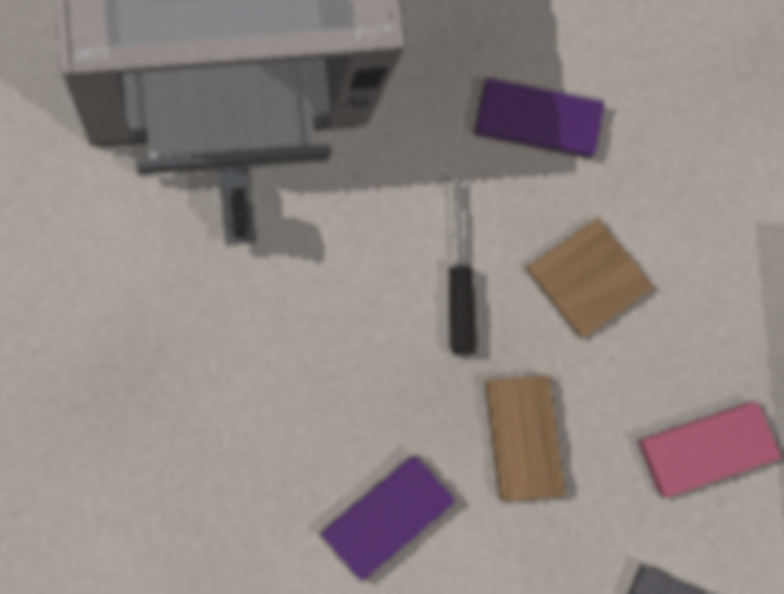

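```bash
python3 - <<'E'
from h import *
s=load('top0'); im=cv2.cvtColor(s['image'],cv2.COLOR_RGB2BGR)
a=cv2.resize(im[10:200,205:355],None,fx=4,fy=3.15*1,interpolation=cv2.INTER_CUBIC); 
a=cv2.resize(im[10:200,205:355],None,fx=4,fy=4,interpolation=cv2.INTER_CUBIC)[:,:][160:]; cv2.imwrite('pics/c2.png',np.clip(a.astype(float)*1.6,0,255))
s2=load('scene0'); im=cv2.cvtColor(s2['image'],cv2.COLOR_RGB2BGR)
a=cv2.resize(im[190:340,260:430],None,fx=4,fy=4,interpolation=cv2.INTER_CUBIC); cv2.imwrite('pics/c3.png',np.clip(a.astype(float)*1.6,0,255))
E
```

```text
[ WARN:0@0.750] global loadsave.cpp:1063 imwrite_ Unsupported depth image for selected encoder is fallbacked to CV_8U.
```

View pics/c2.png

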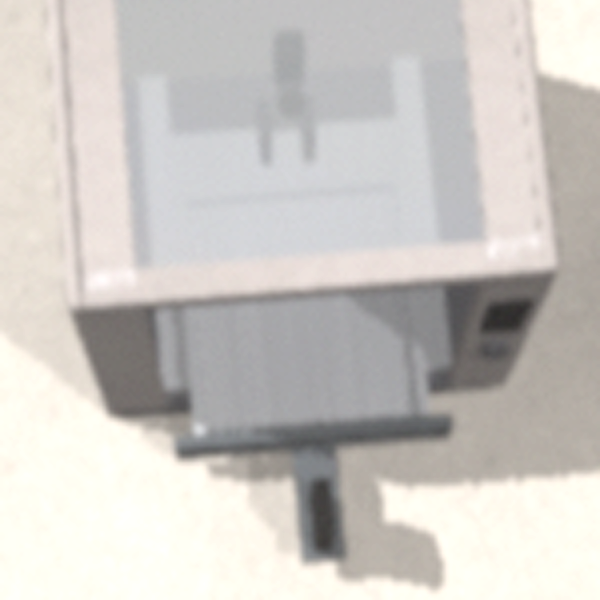

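View pics/c3.png

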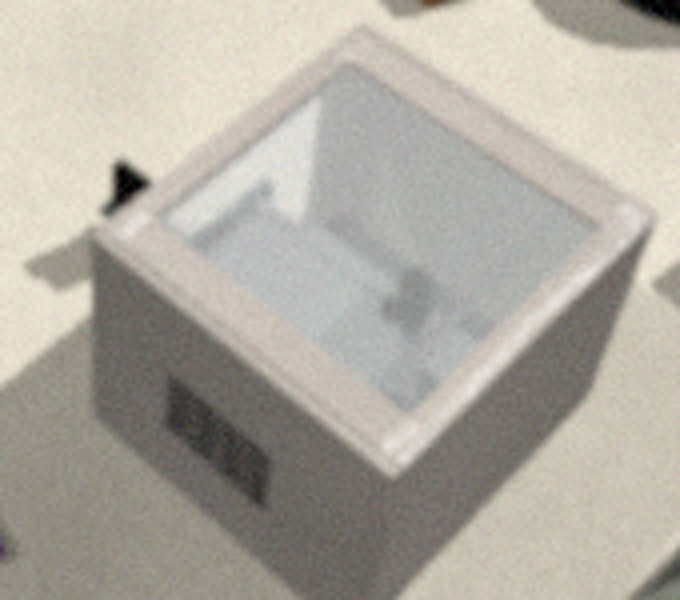

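```bash
python3 - <<'E'
from h import *
s=load('top0')
def P(u,v,z): return onz(s,205+u/4,50+v/4,z)
for n,(u,v,z) in dict(TL=(78,305,.22),TR=(555,265,.22),BL=(112,414,0),BR=(505,386,0),panL=(178,442,.049),panR=(450,422,.049),finTopNear=(323,550,.083),finTopFar=(318,478,.083),tongueL=(305,562,.033),tongueR=(344,557,.033)).items(): print(n,P(u,v,z).round(4))
a,b=P(78,305,.22),P(555,265,.22); print(np.linalg.norm(a-b),(a+b)/2, np.degrees(np.arctan2((a-b)[0],(b-a)[1]*-1)))
a,b=P(112,414,0),P(505,386,0); print(np.linalg.norm(a-b),(a+b)/2, np.degrees(np.arctan2((a-b)[0],(a-b)[1])))
a,b=P(178,442,.049),P(450,422,.049); print(np.linalg.norm(a-b),(a+b)/2, np.degrees(np.arctan2((a-b)[0],(a-b)[1])))
E
```

```text
TL [0.7336 0.1387 0.22  ]
TR [ 0.7536 -0.1301  0.22  ]
BL [0.7356 0.1425 0.    ]
BR [ 0.7521 -0.1336  0.    ]
panL [0.7012 0.0935 0.049 ]
panR [ 0.7123 -0.0882  0.049 ]
finTopNear [ 6.195e-01 -4.000e-04  8.300e-02]
finTopFar [0.6667 0.0019 0.083 ]
tongueL [0.6217 0.0101 0.033 ]
tongueR [ 0.6247 -0.0161  0.033 ]
0.26950580345872455 [0.74357692 0.00432245 0.22      ] -4.257862147656356
0.27662155718324105 [0.74382923 0.00443128 0.        ] -3.410388404978931
0.18209741954746353 [0.70676408 0.00266956 0.049     ] -3.51693423108674
```

```bash
cat >> h.py <<'E'
def goal(yaw):  # tool x down, tool y along world direction yaw+90deg
    y=np.array([-np.sin(yaw),np.cos(yaw),0]); x=np.array([0,0,-1.]); return R.from_matrix(np.c_[x,y,np.cross(x,y)])
def delta(p,g=None,st=None):
    st=st or manip.sense(); r=R.from_quat(st['tool_rot']); d=r.inv().apply(np.array(p)-st['tcp_pos'])/.025
    print('shift',d.round(2),'turn',(np.degrees((r.inv()*g).as_rotvec())/5).round(2) if g is not None else '')
def state():
    s=manip.sense(); m=R.from_quat(s['tool_rot']).as_matrix()
    print('t',s['t'],'p',s['tcp_pos'].round(4),'axes x',m[:,0].round(3),'y',m[:,1].round(3),'F',s['force'].round(1),'gap',round(float(s['finger_gap']),3),'q',s['q'].round(3))
E
python3 - <<'E'
from h import *
state()
ya=np.radians(3.6)
for k in (0,np.pi): delta([.643,-.002,.20],goal(ya+k))
E
```

```text
t 0.15 p [0.1723 0.6002 0.2052] axes x [-0.001 -0.001 -1.   ] y [ 0.276  0.961 -0.002] F [ 0.3  0.2 -0.1] gap 0.998 q [ 1.112  0.528  1.434 -0.     1.181 -0.178]
shift [  0.23 -17.95  24.75] turn [-3.93 -0.01  0.02]
shift [  0.23 -17.95  24.75] turn [3.207e+01 3.000e-02 1.000e-02]
```

carry_out(commands=[[[0,-1,1.4,-1,0,0,60],[0,-2.2,3,-2,0,0,50],[0,-3.4,4.7,-3,0,0,40],[0,-4.6,6.3,-3.9,0,0,40],[0,-5.8,8,-3.9,0,0,40]]])

```text
t: 0.65
tcp_pos: [0.3228, 0.4075, 0.2059]
tool_rot: [-0.022, 0.707, 0.022, 0.707]
force: [0.8, 1.3, 0.1]
finger_gap: 0.468
```

```bash
python3 - <<'E'
from h import *
state()
delta([.643,-.002,.20],goal(np.radians(3.6)))
E
```

```text
t 0.65 p [0.3228 0.4075 0.2059] axes x [-0. -0. -1.] y [-0.063  0.998 -0.   ] F [0.8 1.3 0.1] gap 0.468 q [ 0.686  0.387  1.694 -0.     1.061 -0.947]
shift [  0.24 -17.15  11.76] turn [-0. -0.  0.]
```

carry_out(commands=[[[0,-1.6,1.1,0,0,0,40],[0,-3.2,2.2,0,0,0,40],[0,-4.8,3.3,0,0,0,40],[0,-6.4,4.4,0,0,0,40],[0,-8,5.5,0,0,0,40]]])

```text
t: 1.15
tcp_pos: [0.4723, 0.2162, 0.2059]
tool_rot: [-0.021, 0.707, 0.021, 0.707]
force: [0.5, 0.5, -0.3]
finger_gap: 0.472
```

carry_out(commands=[[[0,-1.6,1.1,0,0,0,40],[0,-3.2,2.2,0,0,0,40],[0,-4.8,3.3,0,0,0,40],[0,-6.4,4.4,0,0,0,40],[0,-7.5,5.1,0,0,0,40]]])

```text
t: 1.65
tcp_pos: [0.6122, 0.0354, 0.2058]
tool_rot: [-0.021, 0.706, 0.02, 0.707]
force: [0.2, 0.1, -0.1]
finger_gap: 0.468
```

carry_out(commands=[[[0,0,0,0,0,0,40],[0,0,0,0,0,0,40],[0,0,0,0,0,0,40],[0,0,0,0,0,0,40],[0,0,0,0,0,0,40]]])

```text
t: 2.15
tcp_pos: [0.6095, 0.0397, 0.2062]
tool_rot: [-0.022, 0.707, 0.022, 0.707]
force: [0.2, 0.3, -0.8]
finger_gap: 0.469
```

```bash
python3 - <<'E'
from h import *
state()
delta([.643,-.002,.05],goal(np.radians(3.6)))
s=snap('wrist','w1.png'); snap('scene','s1.png')
for p in ([.643,-.002,.083],[.623,-.003,.083],[.663,-.001,.083]): print(proj(s,p))
E
```

```text
t 2.15 p [0.6095 0.0397 0.2062] axes x [-0.  0. -1.] y [-0.062  0.998  0.   ] F [ 0.2  0.3 -0.8] gap 0.469 q [-0.118  0.508  1.469  0.     1.164 -1.751]
shift [ 6.25 -1.75  1.24] turn [-0.01 -0.   -0.  ]
[237.44801397 225.76514085]
[236.74632978 205.00847304]
[238.12161829 245.69117189]
```

View pics/w1.png

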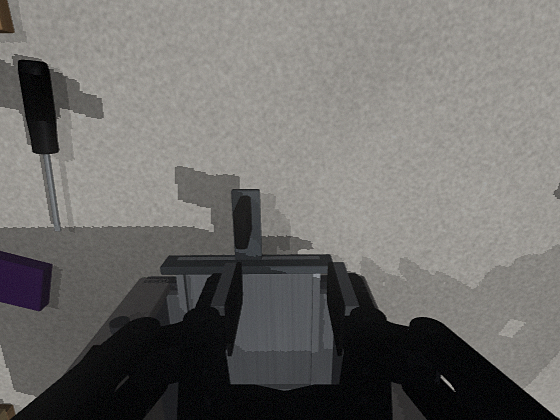

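The wrist view shows the fin centred near (245,222), rows 195–250, within 8 px of the prediction. I'll refine it.

```bash
python3 - <<'E'
from h import *
s=load('w1'); im=cv2.cvtColor(s['image'],cv2.COLOR_RGB2BGR)
for uv in ((246,195),(246,222),(246,249)): print(onz(s,*uv,.083).round(4))
cv2.imwrite('pics/c4.png',np.clip(cv2.resize(im[170:290,150:350],None,fx=4,fy=4,interpolation=cv2.INTER_CUBIC)*1.8,0,255).astype(np.uint8))
E
```

```text
[0.6131 0.0051 0.083 ]
[0.6388 0.0057 0.083 ]
[0.6659 0.0065 0.083 ]
```

View pics/c4.png

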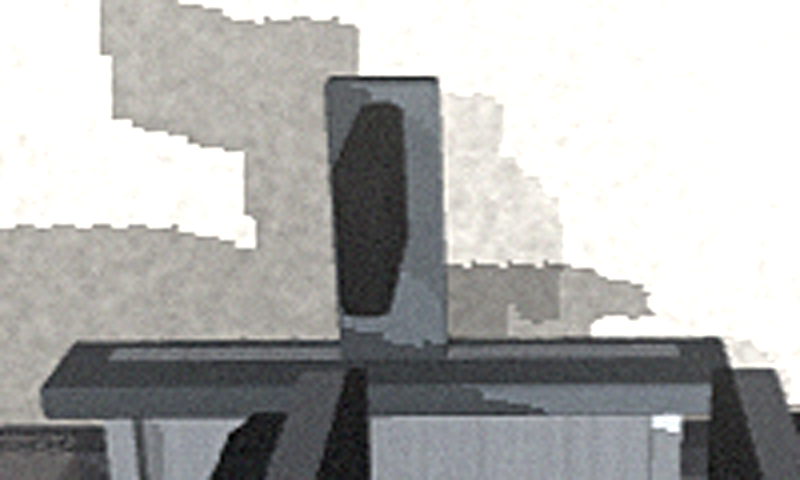

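```bash
python3 - <<'E'
from h import *
s=load('w1')
for uv in ((245.8,189.5),(248.7,255)): print(onz(s,*uv,.033).round(4))
# fin: bottom-right black corner near base, top left
for n,u,v,z in (('top near L',360,103,.083),('top near R',402,103,.083),('top far L',345,312,.083),('L near mid',336,170,.083),('R far base',406,235,.033)): print(n,onz(s,150+u/4,170+v/4,z).round(4))
for z in (.033,.083):
  for p in ([.623,-.001,z],[.663,.0015,z]): print(p,(proj(s,p)-[150,170])*4)
E
```

```text
[ 6.219e-01 -3.000e-04  3.300e-02]
[0.6969 0.0049 0.033 ]
top near L [ 6.141e-01 -3.000e-04  8.300e-02]
top near R [0.6136 0.0091 0.083 ]
top far L [ 0.6655 -0.0027  0.083 ]
L near mid [ 0.6303 -0.0054  0.083 ]
R far base [0.6654 0.007  0.033 ]
[0.623, -0.001, 0.033] [380.22386518  81.77955589]
[0.663, 0.0015, 0.033] [385.71008715 225.51452737]
[0.623, -0.001, 0.083] [355.88084274 140.56052801]
[0.663, 0.0015, 0.083] [363.15977039 303.37129925]
```

```bash
python3 - <<'E'
from h import *
delta([.643,.001,.052],goal(np.radians(3.7)))
E
```

```text
shift [ 6.17 -1.61  1.23] turn [-0.03  0.   -0.  ]
```

carry_out(commands=[[[0.4,-1,0.8,0,0,0,40],[1,-1.6,1.23,0,0,0,40],[2,-1.6,1.23,0,0,0,40],[3.2,-1.6,1.23,0,0,0,40],[4,-1.6,1.23,0,0,0,40]]])

```text
t: 2.75
tcp_pos: [0.6423, 0.0007, 0.1042]
tool_rot: [-0.021, 0.708, 0.022, 0.706]
force: [-0.3, 0.4, 0.4]
finger_gap: 0.465
```

carry_out(commands=[[[1,0,0,0,0,0,40],[2.0,0,0,0,0,0,40],[2.15,0,0,0,0,0,40],[2.15,0,0,0,0,0,40],[2.15,0,0,0,0,0,40]]])

```text
t: 3.25
tcp_pos: [0.6444, 0.0004, 0.0535]
tool_rot: [-0.022, 0.706, 0.021, 0.708]
force: [-0.3, -1.0, 0.4]
finger_gap: 0.467
```

```bash
python3 - <<'E'
from h import *
state()
snap('wrist','w2.png')
E
```

```text
t 3.25 p [6.444e-01 4.000e-04 5.350e-02] axes x [ 0.002 -0.    -1.   ] y [-0.061  0.998 -0.001] F [-0.3 -1.   0.4] gap 0.467 q [-0.172  0.742  1.497  0.     0.9   -1.804]
```

View pics/w2.png

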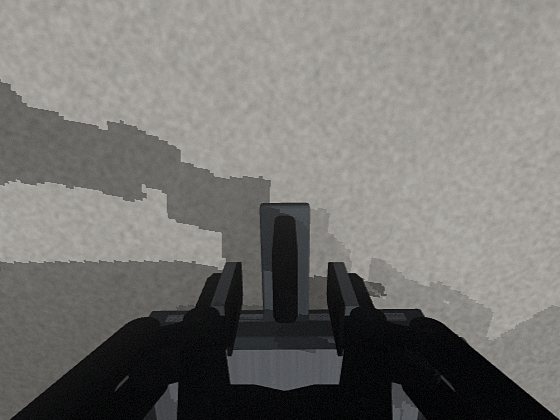

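The fin at (285,265) sits midway between the pads. I'll close and pull.

carry_out(commands=[[[0,0,0,0,0,0,5],[0,0,0,0,0,0,5],[0,0,0,0,0,0,5],[0,0,0,0,0,0,5],[0,0,0,0,0,0,5]]], force=50)

```text
t: 3.8
tcp_pos: [0.644, 0.0006, 0.0536]
tool_rot: [-0.022, 0.706, 0.021, 0.707]
force: [-1.8, 1.2, 5.4]
finger_gap: 0.115
```

carry_out(commands=[[[0,0,-0.6,0,0,0,5],[0,0,-1.4,0,0,0,5],[0,0,-2.2,0,0,0,5],[0,0,-3,0,0,0,5],[0,0,-3.8,0,0,0,5]]])

```text
t: 4.3
tcp_pos: [0.5511, -0.006, 0.0536]
tool_rot: [-0.022, 0.704, 0.021, 0.709]
force: [3.1, -0.9, 2.5]
finger_gap: 0.114
```

carry_out(commands=[[[0,0,-0.8,0,0,0,5],[0,0,-1.6,0,0,0,5],[0,0,-2.4,0,0,0,5],[0,0,-3,0,0,0,5],[0,0,-3.2,0,0,0,5]]])

```text
t: 4.8
tcp_pos: [0.4699, -0.0117, 0.0536]
tool_rot: [-0.023, 0.705, 0.021, 0.708]
force: [2.7, -2.5, 4.4]
finger_gap: 0.118
```

carry_out(commands=[[[0,0,-0.1,0,0,0,5],[0,0,-0.2,0,0,0,5],[0,0,-0.3,0,0,0,5],[0,0,-0.4,0,0,0,5],[0,0,-0.4,0,0,0,5]]])

```text
t: 5.3
tcp_pos: [0.4616, -0.0123, 0.0536]
tool_rot: [-0.023, 0.704, 0.021, 0.709]
force: [0.2, -3.5, 7.1]
finger_gap: 0.11
```

```bash
python3 - <<'E'
from h import *
state()
E
```

```text
t 5.3 p [ 0.4616 -0.0123  0.0536] axes x [ 0.007 -0.003 -1.   ] y [-0.061  0.998 -0.003] F [ 0.2 -3.5  7.1] gap 0.11 q [-0.269  0.584  1.971 -0.002  0.58  -1.899]
```

carry_out(commands=[[[0,0,-0.1,0,0,0,5],[0,0,-0.2,0,0,0,5],[0,0,-0.3,0,0,0,5],[0,0,-0.3,0,0,0,5],[0,0,-0.3,0,0,0,5]]])

```text
t: 5.8
tcp_pos: [0.4542, -0.0128, 0.0536]
tool_rot: [-0.023, 0.704, 0.021, 0.709]
force: [0.8, -3.7, 8.2]
finger_gap: 0.117
```

carry_out(commands=[[[0,0,-0.1,0,0,0,5],[0,0,-0.2,0,0,0,5],[0,0,-0.3,0,0,0,5],[0,0,-0.3,0,0,0,5],[0,0,-0.3,0,0,0,5]]])

```text
t: 6.3
tcp_pos: [0.4486, -0.0133, 0.0536]
tool_rot: [-0.023, 0.703, 0.02, 0.71]
force: [4.3, -0.9, 5.4]
finger_gap: 0.112
```

carry_out(commands=[[[0,0,-0.1,0,0,0,5],[0,0,-0.2,0,0,0,5],[0,0,-0.3,0,0,0,5],[0,0,-0.3,0,0,0,5],[0,0,-0.3,0,0,0,5]]])

```text
t: 6.8
tcp_pos: [0.4489, -0.0135, 0.0537]
tool_rot: [-0.022, 0.698, 0.019, 0.716]
force: [17.8, 10.9, -5.4]
finger_gap: 0.111
```

```bash
python3 - <<'E'
from h import *
state()
s=snap('top','t2.png')
im=cv2.cvtColor(s['image'],cv2.COLOR_RGB2BGR)
cv2.imwrite('pics/c5.png',np.clip(cv2.resize(im[70:270,190:430],None,fx=3,fy=3,interpolation=cv2.INTER_CUBIC)*1.6,0,255).astype(np.uint8))
E
```

```text
t 6.8 p [ 0.4489 -0.0135  0.0537] axes x [ 0.025 -0.004 -1.   ] y [-0.057  0.998 -0.005] F [17.8 10.9 -5.4] gap 0.111 q [-0.283  0.571  2.017  0.007  0.528 -1.917]
```

View pics/c5.png

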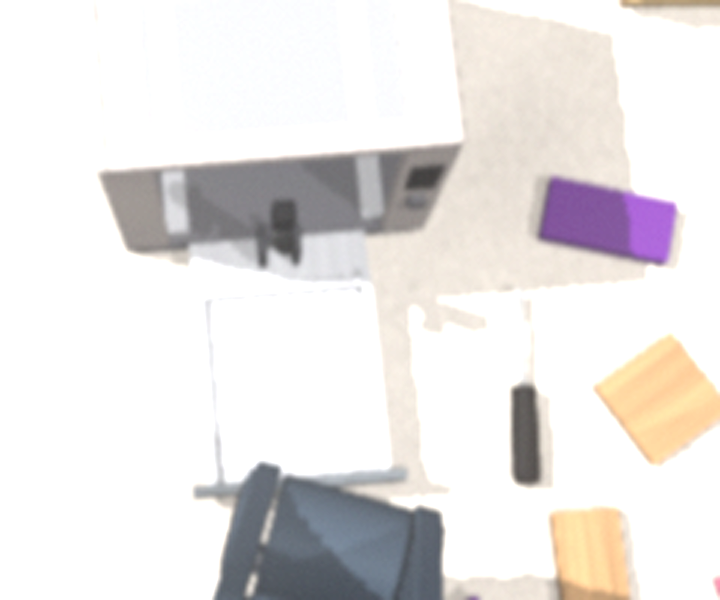

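Pull force rose to 18 N at x = 0.449, so the tray is at its stop, as the crop shows. I'll relieve, open and rise.

carry_out(commands=[[[0,0,0.2,0,0,0,5],[0,0,0.2,0,0,0,40],[0,0,0.2,0,0,0,40],[0,0,0.2,0,0,0,40],[-1,0,0.2,0,0,0,40]]])

```text
t: 7.35
tcp_pos: [0.4378, -0.0111, 0.0753]
tool_rot: [-0.02, 0.71, 0.022, 0.704]
force: [0.1, -0.6, -0.8]
finger_gap: 0.467
```

carry_out(commands=[[[-1.5,0,0,0,0,0,60],[-3,0,0,0,0,0,85],[-4,0,0,0,0,0,85],[-4,0,0,0,0,0,85],[-4,0,0,0,0,0,85]]])

```text
t: 7.85
tcp_pos: [0.4402, -0.0117, 0.1771]
tool_rot: [-0.021, 0.707, 0.021, 0.707]
force: [-0.7, 0.2, -0.2]
finger_gap: 0.994
```

```bash
python3 - <<'E'
from h import *
state()
s=snap('top','t3.png')
s=load('t3');im=cv2.cvtColor(s['image'],cv2.COLOR_RGB2BGR)
cv2.imwrite('pics/c6.png',cv2.resize(im[100:250,215:355],None,fx=4,fy=4,interpolation=cv2.INTER_CUBIC))
delta([.428,-.267,.20],goal(np.radians(3.9)))
E
```

```text
t 7.85 p [ 0.4402 -0.0117  0.1771] axes x [-0.001  0.    -1.   ] y [-0.06   0.998  0.   ] F [-0.7  0.2 -0.2] gap 0.994 q [-0.281  0.327  1.91  -0.     0.905 -1.912]
shift [ -0.95 -10.17  -1.09] turn [-0.09 -0.03 -0.01]
```

View pics/c6.png

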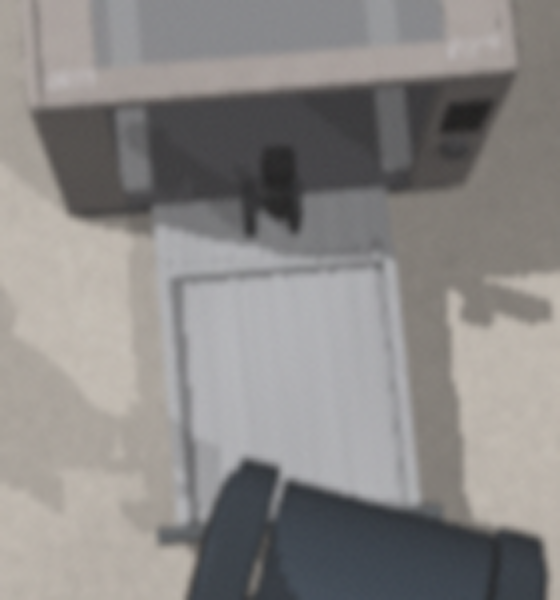

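carry_out(commands=[[[-0.2,-1.7,-0.2,0,0,0,85],[-0.4,-3.4,-0.4,0,0,0,85],[-0.6,-5.1,-0.6,0,0,0,85],[-0.8,-6.8,-0.8,0,0,0,85],[-0.9,-8.5,-1.1,0,0,0,85]]])

```text
t: 8.4
tcp_pos: [0.4254, -0.2266, 0.1982]
tool_rot: [-0.02, 0.708, 0.022, 0.706]
force: [0.4, -0.3, -0.5]
finger_gap: 1.0
```

carry_out(commands=[[[0,-1.2,0,0,0,0,85],[0,-1.7,0,0,0,0,85],[0,-1.7,0,0,0,0,85],[0,-1.7,0,0,0,0,85],[0,-1.7,0,0,0,0,85]]])

```text
t: 8.9
tcp_pos: [0.4286, -0.2658, 0.1991]
tool_rot: [-0.021, 0.707, 0.023, 0.706]
force: [0.5, -0.1, -1.1]
finger_gap: 0.993
```

```bash
python3 - <<'E'
from h import *
state()
s=snap('top','t4.png'); w=snap('wrist','w4.png')
im=cv2.cvtColor(s['image'],cv2.COLOR_RGB2BGR)
cv2.imwrite('pics/c7.png',np.clip(1.3*cv2.resize(im[100:250,215:355],None,fx=4,fy=4,interpolation=cv2.INTER_CUBIC),0,255).astype(np.uint8))
im=cv2.cvtColor(w['image'],cv2.COLOR_RGB2BGR)
hsv=cv2.cvtColor(im,cv2.COLOR_BGR2HSV); m=cv2.inRange(hsv,(8,75,40),(25,255,255)); m=cv2.morphologyEx(m,cv2.MORPH_OPEN,np.ones((5,5)))
cs,_=cv2.findContours(m,cv2.RETR_EXTERNAL,cv2.CHAIN_APPROX_NONE)
for c in cs:
    if cv2.contourArea(c)<1000: continue
    p=np.array([onz(w,u,v,.018)[:2] for u,v in c[:,0]],np.float32)
    print(c[:,0].mean(0),c[:,0].min(0),c[:,0].max(0),[np.round(x,3) for x in cv2.minAreaRect(p)])
E
```

```text
t 8.9 p [ 0.4286 -0.2658  0.1991] axes x [-0.002  0.002 -1.   ] y [-0.062  0.998  0.002] F [ 0.5 -0.1 -1.1] gap 0.993 q [-0.777  0.377  1.737  0.     1.031 -2.41 ]
[218.71861472 296.65800866] [186 255] [262 339] [array([ 0.58 , -0.341]), array([0.09, 0.09]), np.float64(34.232)]
[281.64329268 172.3445122 ] [252 118] [310 228] [array([ 0.426, -0.269]), array([0.118, 0.059]), np.float64(3.904)]
```

View pics/w4.png

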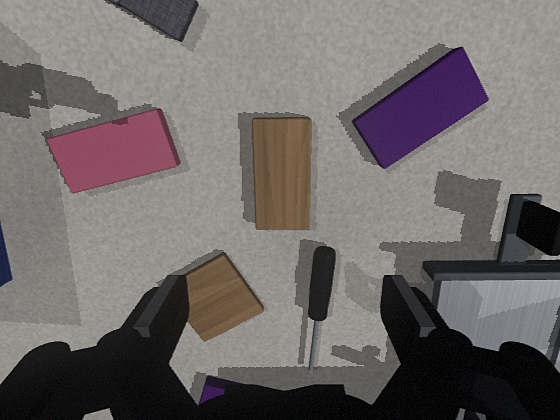

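View pics/c7.png

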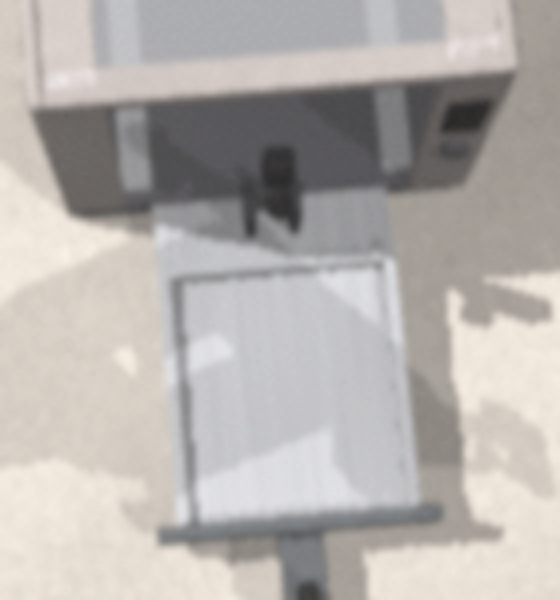

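```bash
python3 - <<'E'
from h import *
s=load('t4')
def P(u,v,z): return onz(s,215+u/4,100+v/4,z).round(4)
print('panel top ends outer',P(160,540,.049),P(442,515,.049), 'back',P(162,528,.049),P(440,506,.049))
print('rim far',P(178,276,.041),P(385,262,.041))
print('inner far floor',P(185,283,.033),P(383,268,.033))
print('inner near floor',P(198,522,.033),P(405,507,.033))
w=load('w4')
print('fin wrist near/far top', onz(w,540,200,.083),onz(w,540,254,.083))
delta([.427,-.268,.02],goal(np.radians(3.9)))
for x in (-.15,-.09,.09): 
  for B in ((.598,-.003),(.604,-.0044)): print(x,B,(proj(s,[B[0]+.998*x,B[1]+.063*x,.049 if x<0 else .041])-[215,100])*4)
E
```

```text
panel top ends outer [0.5023 0.0806 0.049 ] [ 0.5156 -0.1028  0.049 ] back [0.5101 0.0793 0.049 ] [ 0.5215 -0.1017  0.049 ]
rim far [0.6796 0.0674 0.041 ] [ 0.6872 -0.0715  0.041 ]
inner far floor [0.6767 0.0631 0.033 ] [ 0.6852 -0.0708  0.033 ]
inner near floor [0.5151 0.0563 0.033 ] [ 0.5228 -0.0806  0.033 ]
fin wrist near/far top [ 0.41891485 -0.0427868   0.083     ] [ 0.47018696 -0.02708294  0.083     ]
shift [ 7.18 -0.07 -0.08] turn [-0.06 -0.01 -0.01]
-0.15 (0.598, -0.003) [305.52366659 621.50191853]
-0.15 (0.604, -0.0044) [307.48976619 612.08449422]
-0.09 (0.598, -0.003) [297.65060898 528.70765515]
-0.09 (0.604, -0.0044) [299.60684901 519.45224875]
0.09 (0.598, -0.003) [274.52671864 262.67346655]
0.09 (0.604, -0.0044) [276.43940389 253.94368527]
```

carry_out(commands=[[[1.5,-0.07,-0.08,0,0,0,85],[3.2,-0.07,-0.08,0,0,0,85],[4.9,-0.07,-0.08,0,0,0,85],[6,-0.07,-0.08,0,0,0,85],[6.8,-0.07,-0.08,0,0,0,85]]])

```text
t: 9.5
tcp_pos: [0.4267, -0.2682, 0.028]
tool_rot: [-0.021, 0.707, 0.023, 0.706]
force: [-0.5, -0.2, 0.2]
finger_gap: 0.997
```

carry_out(commands=[[[0.4,0,0,0,0,0,85],[0.8,0,0,0,0,0,85],[1.1,0,0,0,0,0,85],[1.1,0,0,0,0,0,85],[1.1,0,0,0,0,0,85]]])

```text
t: 10.0
tcp_pos: [0.4276, -0.2701, 0.0028]
tool_rot: [-0.022, 0.707, 0.021, 0.707]
force: [-0.0, -0.4, -0.1]
finger_gap: 0.993
```

```bash
python3 - <<'E'
from h import *
state()
snap('wrist','w5.png')
E
```

```text
t 10.0 p [ 0.4276 -0.2701  0.0028] axes x [ 0.001 -0.001 -1.   ] y [-0.061  0.998 -0.001] F [-0.  -0.4 -0.1] gap 0.993 q [-0.785  0.715  1.876  0.     0.55  -2.416]
```

View pics/w5.png

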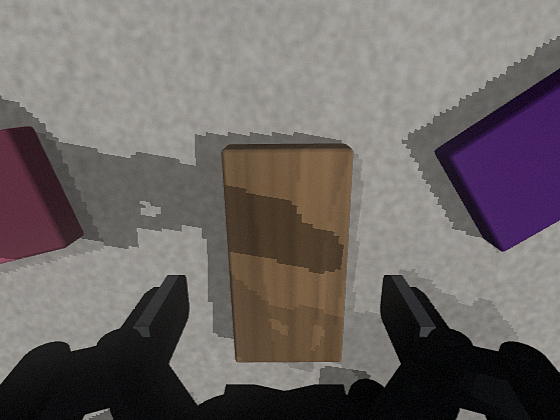

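The blank, from (222,145) to (350,362), lies squarely between the fingers. Closing.

carry_out(commands=[[[0.1,0,0,0,0,0,70],[0.1,0,0,0,0,0,50],[0.1,0,0,0,0,0,50],[0.1,0,0,0,0,0,50],[0.1,0,0,0,0,0,50]]], force=40)

```text
t: 10.55
tcp_pos: [0.4273, -0.2699, -0.0001]
tool_rot: [-0.021, 0.707, 0.021, 0.707]
force: [-0.6, -0.5, -0.0]
finger_gap: 0.583
```

carry_out(commands=[[[-0.5,0,0,0,0,0,50],[-1.5,0,0,0,0,0,50],[-3,0,0,0,0,0,50],[-4.4,0,0,0,0,0,50],[-4.8,0,0,0,0,0,50]]])

```text
t: 11.05
tcp_pos: [0.4289, -0.2714, 0.1239]
tool_rot: [-0.023, 0.705, 0.02, 0.709]
force: [0.4, -0.0, -0.2]
finger_gap: 0.583
```

```bash
python3 - <<'E'
from h import *
state()
w=snap('wrist','w6.png')
delta([.600,-.005,.12],goal(np.radians(3.7)))
E
```

```text
t 11.05 p [ 0.4289 -0.2714  0.1239] axes x [ 0.005 -0.005 -1.   ] y [-0.061  0.998 -0.006] F [ 0.4 -0.  -0.2] gap 0.583 q [-0.785  0.492  1.811 -0.     0.832 -2.416]
shift [ 0.13 10.22  7.48] turn [-0.04  0.06  0.07]
```

View pics/w6.png

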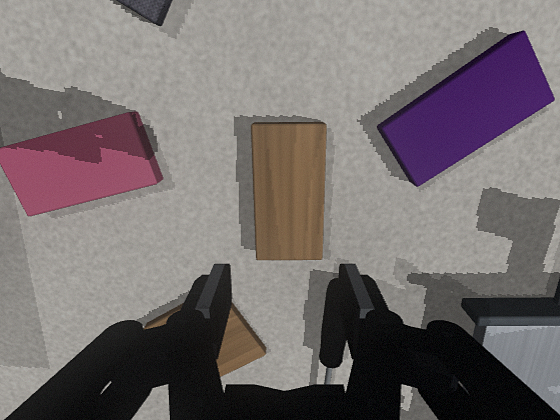

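```bash
python3 - <<'E'
from h import *
s=load('w5')
for z in (.0,.01,.02,.03,.04): print(z,proj(s,[.4276-.0026,-.2701+.0425,z]),proj(s,[.4276+.0026,-.2701-.0425,z]))
for x in (-.06,.06):
  for y in (-.03,.03): print(x,y,proj(s,[.427+x-.06*y,-.268+y+.06*x,.018]))
print(ray(s,280,210))
w=load('w6')
im=cv2.cvtColor(w['image'],cv2.COLOR_RGB2BGR)
hsv=cv2.cvtColor(im,cv2.COLOR_BGR2HSV); m=cv2.inRange(hsv,(8,75,40),(25,255,255)); m=cv2.morphologyEx(m,cv2.MORPH_OPEN,np.ones((5,5)))
cs,_=cv2.findContours(m,cv2.RETR_EXTERNAL,cv2.CHAIN_APPROX_NONE)
for z in (0.018,.115):
  for c in cs:
    if cv2.contourArea(c)<1000: continue
    p=np.array([onz(w,u,v,z)[:2] for u,v in c[:,0]],np.float32)
    print(c[:,0].mean(0),c[:,0].min(0),c[:,0].max(0),[np.round(x,3) for x in cv2.minAreaRect(p)])
E
```

```text
0.0 [362.68051273 252.78066362] [208.75479629 252.78120458]
0.01 [366.8365343  261.15388514] [204.72113973 261.15029488]
0.02 [371.45977429 270.46842112] [200.23425892 270.45974154]
0.03 [376.63371181 280.89245869] [195.21322015 280.87746705]
0.04 [382.4629727 292.6367896] [189.5565999  292.61390642]
-0.06 -0.03 [223.51174772 147.25725008]
-0.06 0.03 [358.28047521 147.3721659 ]
0.06 -0.03 [235.63151515 363.65871795]
0.06 0.03 [343.16550926 363.79611596]
(array([ 0.34528202, -0.27574076,  0.170213  ]), array([ 0.32039501,  0.00600449, -0.9473492 ]))
[236.5        343.12650602] [217 307] [264 374] [array([ 0.583, -0.304]), array([0.044, 0.083]), np.float64(78.207)]
[288.60880196 189.14669927] [251 122] [325 259] [array([ 0.426, -0.269]), array([0.119, 0.059]), np.float64(3.933)]
[236.5        343.12650602] [217 307] [264 374] [array([ 0.499, -0.294]), array([0.029, 0.053]), np.float64(78.207)]
[288.60880196 189.14669927] [251 122] [325 259] [array([ 0.398, -0.272]), array([0.077, 0.038]), np.float64(3.933)]
```

The blank at (288,190) stayed put: the commanded 50 mm either didn't reach it or the tips passed over it. I'll check where the tips really are in the outside views.

```bash
python3 - <<'E'
from h import *
s=snap('scene','s7.png'); p=proj(s,[.4289,-.2714,.1239]); print(p,proj(s,[.4289,-.2714,.1539]),proj(s,[.4289-.0015,-.2714+.025,.1239]),proj(s,[.4289+.0015,-.2714-.025,.1239]))
im=cv2.cvtColor(s['image'],cv2.COLOR_RGB2BGR); u,v=p.astype(int)
print(u,v)
c=im[max(v-70,0):v+50,u-70:u+70].copy()
cv2.imwrite('pics/c8.png',np.clip(2*cv2.resize(c,None,fx=5,fy=5,interpolation=cv2.INTER_CUBIC).astype(int),0,255).astype(np.uint8))
E
```

```text
[177.59117387 227.00835382] [175.65870555 220.41159073] [184.49565172 222.65149764] [170.5574075  231.44679351]
177 227
```

View pics/c8.png

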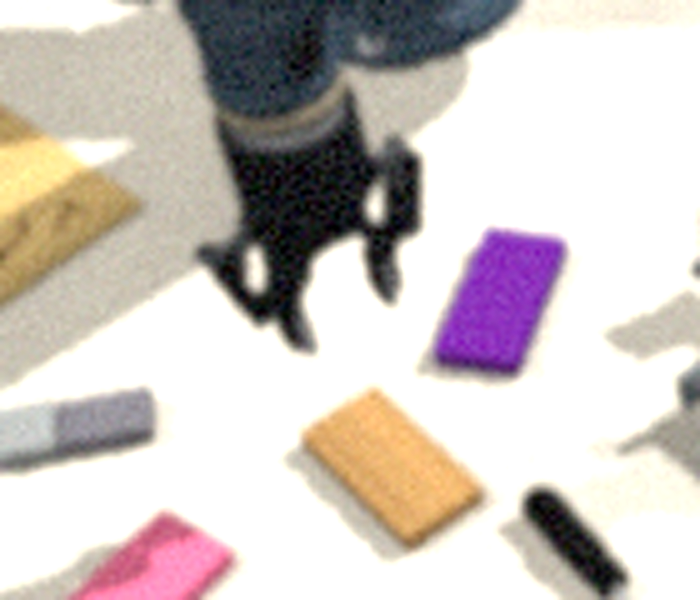

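Scene crop: the tips at (393,298) and (308,348) sit about 25 mm above the nominal TCP (350,350) at this opening, so the fingers passed over the blank. I'll open, go lower while watching the force, and close further.

carry_out(commands=[[[0,0,0,0,0,0,85],[1.5,0.1,-0.05,0,0,0,85],[3,0.1,-0.05,0,0,0,85],[4.2,0.1,-0.05,0,0,0,85],[4.9,0.1,-0.05,0,0,0,85]]])

```text
t: 11.65
tcp_pos: [0.4236, -0.2653, -0.0066]
tool_rot: [-0.019, 0.709, 0.023, 0.705]
force: [-0.1, -0.4, 0.2]
finger_gap: 0.989
```

carry_out(commands=[[[0,0,0,0,0,0,85],[0.2,0,0,0,0,0,85],[0.4,0,0,0,0,0,85],[0.5,0,0,0,0,0,85],[0.5,0,0,0,0,0,85]]])

```text
t: 12.15
tcp_pos: [0.426, -0.2676, -0.015]
tool_rot: [-0.022, 0.707, 0.021, 0.707]
force: [-0.4, 0.6, -0.1]
finger_gap: 0.997
```

```bash
python3 - <<'E'
from h import *
state()
s=snap('scene','s8.png'); p=proj(s,[.427,-.268,.0]); 
im=cv2.cvtColor(s['image'],cv2.COLOR_RGB2BGR); u,v=p.astype(int)
c=im[max(v-70,0):v+50,u-70:u+70].copy()
cv2.imwrite('pics/c9.png',np.clip(2.2*cv2.resize(c,None,fx=5,fy=5,interpolation=cv2.INTER_CUBIC).astype(int),0,255).astype(np.uint8))
E
```

```text
t 12.15 p [ 0.426  -0.2676 -0.015 ] axes x [ 0. -0. -1.] y [-0.061  0.998 -0.001] F [-0.4  0.6 -0.1] gap 0.997 q [-0.783  0.749  1.886 -0.     0.506 -2.415]
```

View pics/c9.png

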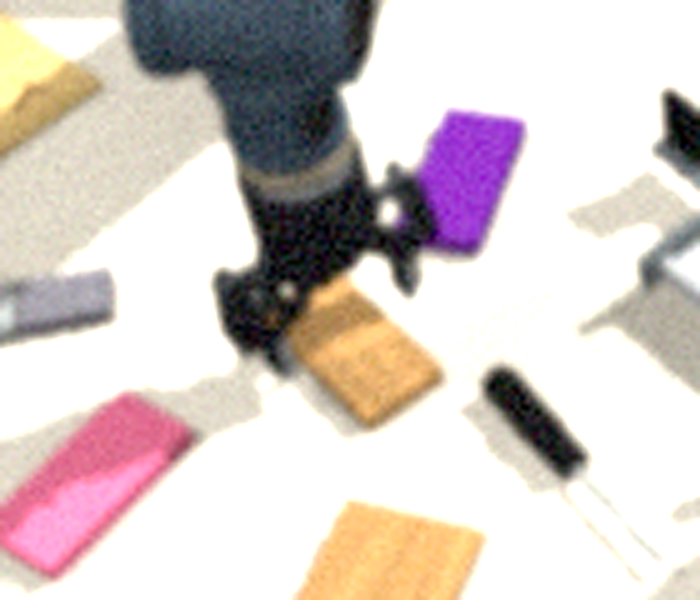

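carry_out(commands=[[[0.15,0,0,0,0,0,85],[0.2,0,0,0,0,0,60],[0.2,0,0,0,0,0,35],[0.2,0,0,0,0,0,35],[0.2,0,0,0,0,0,35]]], force=40)

```text
t: 12.7
tcp_pos: [0.4259, -0.2676, -0.0199]
tool_rot: [-0.022, 0.707, 0.021, 0.707]
force: [0.1, 0.2, 4.5]
finger_gap: 0.687
```

```bash
python3 - <<'E'
from h import *
state()
w=snap('wrist','w9.png')
E
```

```text
t 12.7 p [ 0.4259 -0.2676 -0.0199] axes x [ 0. -0. -1.] y [-0.061  0.998 -0.   ] F [0.1 0.2 4.5] gap 0.687 q [-0.783  0.759  1.887 -0.     0.495 -2.415]
```

View pics/w9.png

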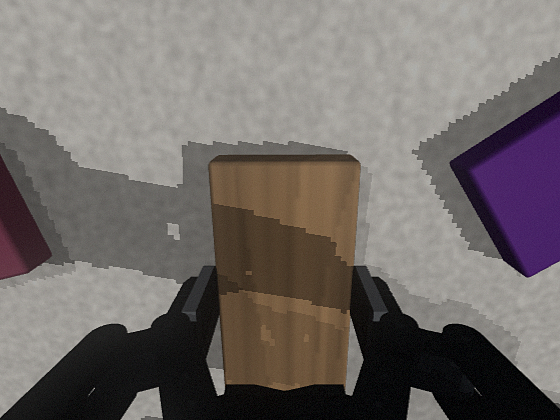

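The pads hold the blank at a gap of 58.7 mm (it is 60 wide). Lift.

carry_out(commands=[[[-0.4,0,0,0,0,0,35],[-1.4,0,0,0,0,0,35],[-2.8,0,0,0,0,0,35],[-4.2,0,0,0,0,0,35],[-5,0,0,0,0,0,35]]])

```text
t: 13.25
tcp_pos: [0.4265, -0.268, 0.1075]
tool_rot: [-0.022, 0.706, 0.021, 0.708]
force: [-0.4, -0.9, -0.7]
finger_gap: 0.689
```

```bash
python3 - <<'E'
from h import *
state()
w=snap('wrist','w10.png')
delta([.599,-.005,.10],goal(np.radians(3.7)))
E
```

```text
t 13.25 p [ 0.4265 -0.268   0.1075] axes x [ 0.002 -0.002 -1.   ] y [-0.061  0.998 -0.002] F [-0.4 -0.9 -0.7] gap 0.689 q [-0.783  0.517  1.83   0.     0.791 -2.415]
shift [ 0.36 10.13  7.48] turn [-0.04  0.06  0.07]
```

View pics/w10.png

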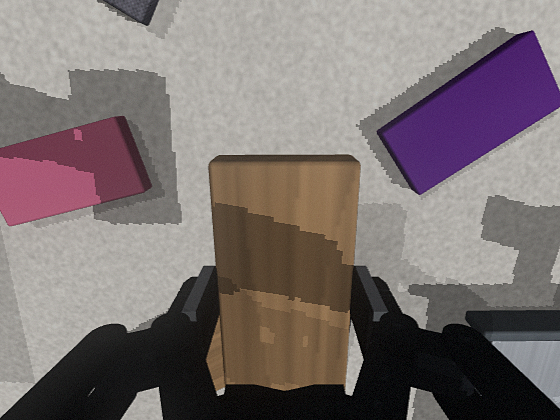

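carry_out(commands=[[[0,1.2,0.9,0,0,0,35],[0,2.5,1.85,0,0,0,35],[0,3.8,2.8,0,0,0,35],[0,5.1,3.8,0,0,0,35],[0,6.4,4.7,0,0,0,35]]])

```text
t: 13.8
tcp_pos: [0.5339, -0.0991, 0.1044]
tool_rot: [-0.021, 0.707, 0.021, 0.707]
force: [0.6, -0.2, -0.0]
finger_gap: 0.683
```

carry_out(commands=[[[0,1.2,0.9,0,0,0,35],[0,2.4,1.8,0,0,0,35],[0,3.4,2.5,0,0,0,35],[0,3.7,2.8,0,0,0,35],[0,3.7,2.8,0,0,0,35]]])

```text
t: 14.3
tcp_pos: [0.598, -0.0029, 0.1042]
tool_rot: [-0.022, 0.707, 0.022, 0.707]
force: [-0.9, -0.7, -2.5]
finger_gap: 0.685
```

```bash
python3 - <<'E'
from h import *
state()
snap('scene','s11.png');w=snap('wrist','w11.png')
delta([.599,-.005,.0145],goal(np.radians(3.7)))
E
```

```text
t 14.3 p [ 0.598  -0.0029  0.1042] axes x [-0. -0. -1.] y [-0.063  0.998 -0.   ] F [-0.9 -0.7 -2.5] gap 0.685 q [-0.192  0.622  1.591 -0.     0.929 -1.825]
shift [ 3.59 -0.02  0.1 ] turn [-0.05 -0.02  0.  ]
```

View pics/w11.png

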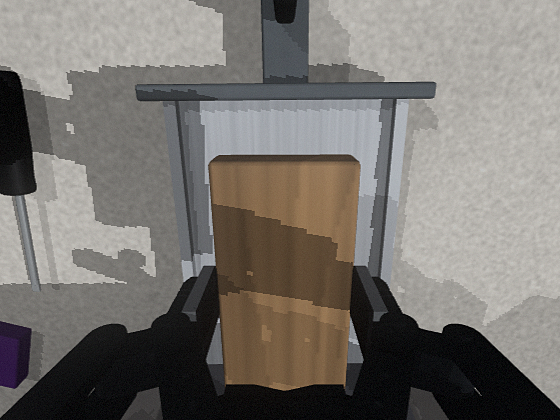

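View pics/s11.png

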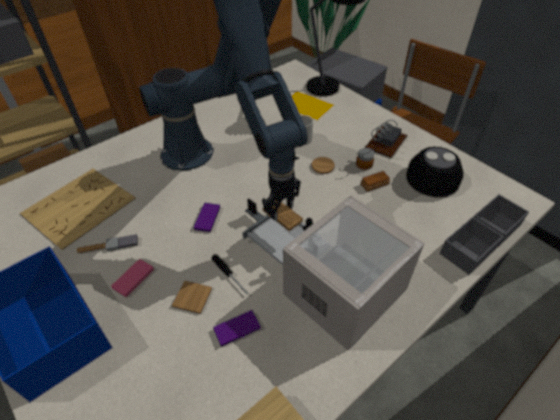

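```bash
python3 - <<'E'
from h import *
w=load('w11')
for u,v in ((136,86),(436,84),(137,98),(435,97)): print(onz(w,u,v,.049).round(4))
for u,v in ((180,102),(404,100)): print('railtop',onz(w,u,v,.041).round(4))
for u,v in ((193,101),(383,99)): print('floor',onz(w,u,v,.033).round(4))
E
```

```text
[ 0.5148 -0.1016  0.049 ]
[0.5022 0.0831 0.049 ]
[ 0.5219 -0.1015  0.049 ]
[0.5098 0.084  0.049 ]
railtop [ 0.5229 -0.0771  0.041 ]
railtop [0.5127 0.0677 0.041 ]
floor [ 0.5219 -0.0707  0.033 ]
floor [0.5128 0.0563 0.033 ]
```

The wrist view shows the front panel ends at (136,86) and (436,84), giving a bed centre of (0.5995, -0.004), matching the top view. Lower.

carry_out(commands=[[[0.8,0,0.05,0,0,0,35],[1.8,0,0.05,0,0,0,35],[2.7,0,0.05,0,0,0,35],[3.2,0,0.05,0,0,0,35],[3.4,0,0.05,0,0,0,35]]])

```text
t: 14.9
tcp_pos: [0.5974, -0.0051, 0.0184]
tool_rot: [-0.021, 0.708, 0.021, 0.706]
force: [0.2, 0.3, -0.7]
finger_gap: 0.686
```

carry_out(commands=[[[0.05,0,0,0,0,0,35],[0.1,0,0,0,0,0,35],[0.15,0,0,0,0,0,35],[0.2,0,0,0,0,0,35],[0.2,0,0,0,0,0,35]]])

```text
t: 15.4
tcp_pos: [0.5992, -0.004, 0.0151]
tool_rot: [-0.022, 0.707, 0.021, 0.707]
force: [0.1, -0.4, -0.4]
finger_gap: 0.683
```

carry_out(commands=[[[0.05,0,0,0,0,0,35],[0.08,0,0,0,0,0,35],[0.08,0,0,0,0,0,80],[0.08,0,0,0,0,0,80],[0.08,0,0,0,0,0,80]]])

```text
t: 15.9
tcp_pos: [0.599, -0.004, 0.0128]
tool_rot: [-0.021, 0.707, 0.021, 0.707]
force: [0.6, 0.2, 0.0]
finger_gap: 0.937
```

carry_out(commands=[[[-0.5,0,0,0,0,0,80],[-1.5,0,0,0,0,0,80],[-3,0,0,0,0,0,80],[-4.5,0,-0.5,0,0,0,80],[-6,0,-1.5,0,0,0,80]]])

```text
t: 16.4
tcp_pos: [0.5631, -0.0066, 0.1652]
tool_rot: [-0.022, 0.705, 0.021, 0.708]
force: [0.8, -0.2, 0.1]
finger_gap: 0.936
```

```bash
python3 - <<'E'
from h import *
state()
w=snap('wrist','w12.png');s=snap('scene','s12.png')
im=cv2.cvtColor(w['image'],cv2.COLOR_RGB2BGR)
hsv=cv2.cvtColor(im,cv2.COLOR_BGR2HSV); m=cv2.inRange(hsv,(8,75,40),(25,255,255)); m=cv2.morphologyEx(m,cv2.MORPH_OPEN,np.ones((5,5)))
cs,_=cv2.findContours(m,cv2.RETR_EXTERNAL,cv2.CHAIN_APPROX_NONE)
for c in cs:
    if cv2.contourArea(c)<1000: continue
    p=np.array([onz(w,u,v,.051)[:2] for u,v in c[:,0]],np.float32)
    print(c[:,0].mean(0),[np.round(x,3) for x in cv2.minAreaRect(p)])
c=cv2.cvtColor(s['image'],cv2.COLOR_RGB2BGR)[130:270,200:360]
cv2.imwrite('pics/c12.png',np.clip(1.8*cv2.resize(c,None,fx=4,fy=4,interpolation=cv2.INTER_CUBIC).astype(int),0,255).astype(np.uint8))
E
```

```text
t 16.4 p [ 0.5631 -0.0066  0.1652] axes x [ 0.004 -0.001 -1.   ] y [-0.061  0.998 -0.001] F [ 0.8 -0.2  0.1] gap 0.936 q [-0.21   0.495  1.635  0.     1.008 -1.842]
[285.05645161 228.8844086 ] [array([ 0.598, -0.005]), array([0.121, 0.059]), np.float64(3.678)]
```

View pics/w12.png

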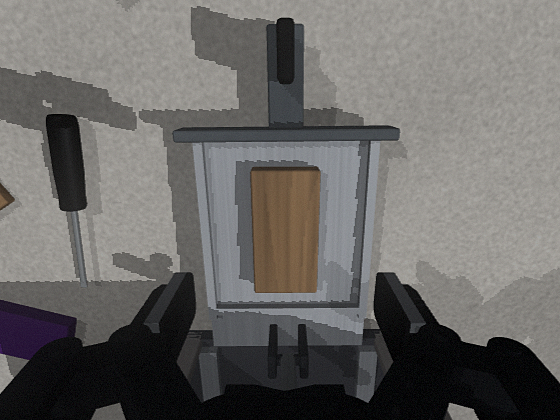

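View pics/c12.png

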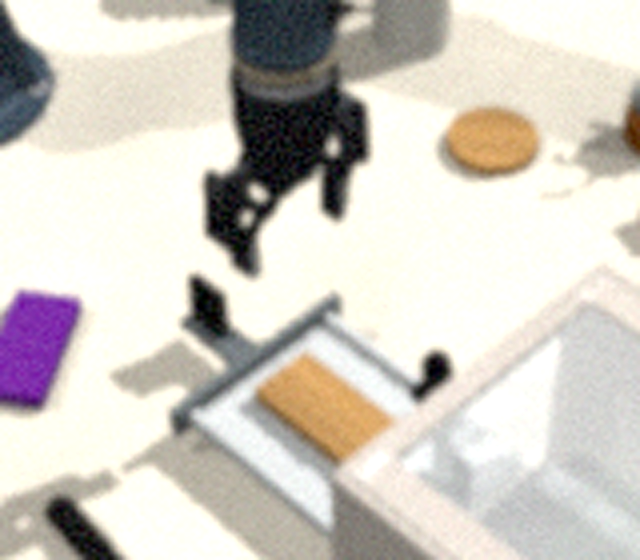

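The blank lies at (285,230) in the wrist view: centre (0.598,-0.005), yaw 3.7°, in the bed. Now the lever angle.

```bash
python3 - <<'E'
from h import *
B=np.array([.5985,-.0045]); ex=np.array([np.cos(np.radians(3.7)),np.sin(np.radians(3.7))])
s=load('s12');t=snap('top','t12.png'); w=load('w12')
for a in (.6,.8,1.0,1.2,1.4,1.52):
  g=lambda L:[*(B+ex*(.12-L*np.cos(a))),.07+L*np.sin(a)]
  print(a,np.round(g(.105),3),'scene crop',((proj(s,g(.105))-[200,130])*4).round(),((proj(s,g(.127))-[200,130])*4).round(),'top crop',((proj(t,g(.105))-[215,60])*4).round(),((proj(t,g(.127))-[215,60])*4).round())
im=cv2.cvtColor(t['image'],cv2.COLOR_RGB2BGR)
cv2.imwrite('pics/c13.png',np.clip(2*cv2.resize(im[60:200,215:355],None,fx=4,fy=4,interpolation=cv2.INTER_CUBIC).astype(int),0,255).astype(np.uint8))
E
```

```text
0.6 [ 0.632 -0.002  0.129] scene crop [356. 361.] [340. 338.] top crop [288. 475.] [291. 500.]
0.8 [ 0.645 -0.001  0.145] scene crop [369. 357.] [355. 332.] top crop [287. 447.] [290. 466.]
1.0 [ 0.662 -0.     0.158] scene crop [385. 357.] [374. 332.] top crop [285. 415.] [288. 427.]
1.2 [0.68  0.001 0.168] scene crop [404. 362.] [396. 337.] top crop [283. 380.] [285. 383.]
1.4 [0.7   0.002 0.173] scene crop [424. 372.] [421. 349.] top crop [281. 344.] [282. 339.]
1.52 [0.713 0.003 0.175] scene crop [437. 380.] [437. 359.] top crop [279. 323.] [280. 313.]
```

View pics/c13.png

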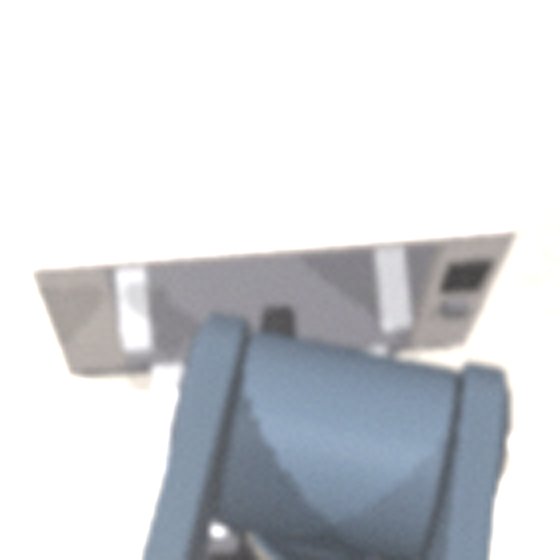

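The lever is fully up (1.52 rad), its grip at about (0.713,0.003,0.175), close to the engraver's face. I'll pinch the grip across the hinge axis with the tool tilted 30°, swing it along its arc, then press from above with shut fingers.

```bash
cat >> h.py <<'E'
def goalt(tilt,yaw=np.radians(3.7)): return goal(yaw)*R.from_rotvec([0,-np.radians(tilt),0])
E
python3 - <<'E'
from h import *
state()
print(goalt(30).as_matrix().round(2))
delta([.69,.001,.21],goalt(30))
E
```

```text
t 16.55 p [ 0.5622 -0.0065  0.1663] axes x [ 0.006 -0.001 -1.   ] y [-0.06   0.998 -0.002] F [ 0.4  0.3 -1.4] gap 0.934 q [-0.21   0.491  1.638  0.     1.006 -1.841]
[[ 0.5  -0.06  0.86]
 [ 0.03  1.    0.06]
 [-0.87 -0.    0.5 ]]
shift [-1.72 -0.01  5.13] turn [-0.04 -5.93  0.03]
```

carry_out(commands=[[[-0.5,0,0.5,0,-1.2,0,50],[-1,0,1.2,0,-2.4,0,50],[-1.5,0,2,0,-3.6,0,50],[-1.7,0,3,0,-4.8,0,50],[-1.7,0,4,0,-6,0,50]]])

```text
t: 17.05
tcp_pos: [0.6629, -0.0006, 0.2063]
tool_rot: [-0.015, 0.497, 0.026, 0.867]
force: [-0.1, 0.1, 0.1]
finger_gap: 0.586
```

carry_out(commands=[[[-0.2,0,0.4,0,0,0,50],[-0.5,0,0.9,0,0,0,50],[-0.5,0,0.9,0,0,0,50],[-0.5,0,0.9,0,0,0,50],[-0.5,0,0.9,0,0,0,50]]])

```text
t: 17.55
tcp_pos: [0.6739, 0.0008, 0.2266]
tool_rot: [-0.015, 0.501, 0.026, 0.865]
force: [0.0, 0.3, -0.0]
finger_gap: 0.584
```

```bash
python3 - <<'E'
from h import *
state()
delta([.719,.003,.158],goalt(30))
w=snap('wrist','w14.png');s=snap('scene','s14.png')
print(proj(w,[.7123,.0027,.197]),proj(w,[.713,.0027,.175]))
c=cv2.cvtColor(s['image'],cv2.COLOR_RGB2BGR)[130:270,220:380]
cv2.imwrite('pics/c14.png',np.clip(2*cv2.resize(c,None,fx=4,fy=4,interpolation=cv2.INTER_CUBIC).astype(int),0,255).astype(np.uint8))
E
```

```text
t 17.55 p [0.6739 0.0008 0.2266] axes x [ 0.497  0.031 -0.867] y [-0.061  0.998  0.   ] F [ 0.   0.3 -0. ] gap 0.584 q [-0.235  0.409  1.733  0.3    0.516 -2.092]
shift [ 3.28 -0.02  0.2 ] turn [-0.04 -0.03  0.02]
[284.66490605 250.57354351] [284.57119466 226.28251103]
```

View pics/w14.png

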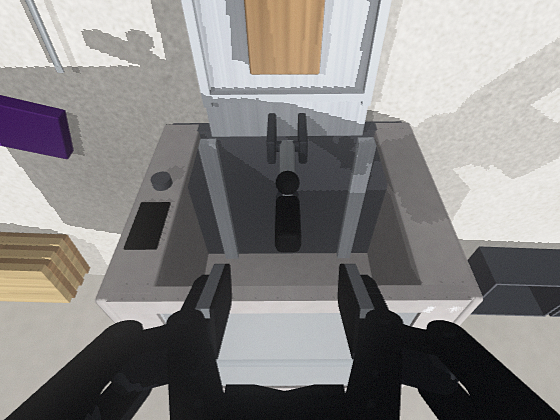

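View pics/c14.png

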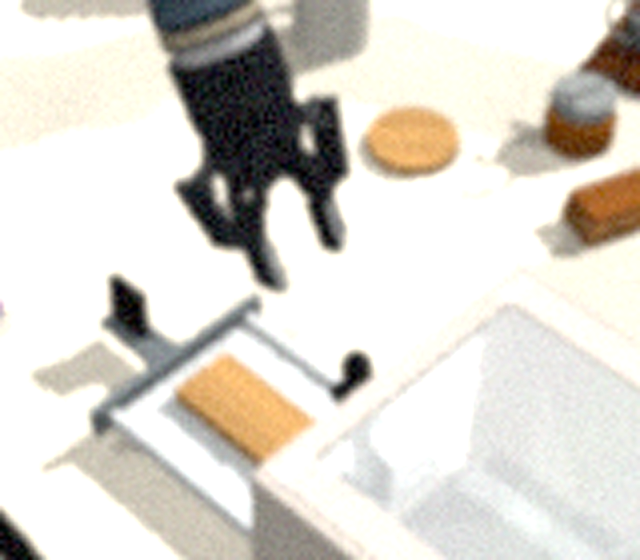

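The wrist view shows the lever grip (287,225) and foot (287,183) centred between the fingers, near the prediction. Moving in.

carry_out(commands=[[[0.8,0,0.2,0,0,0,50],[1.6,0,0.2,0,0,0,50],[2.4,0,0.2,0,0,0,50],[3,0,0.2,0,0,0,50],[3.3,0,0.2,0,0,0,50]]])

```text
t: 18.15
tcp_pos: [0.7197, 0.0035, 0.1564]
tool_rot: [-0.015, 0.501, 0.026, 0.865]
force: [0.2, 0.2, 1.3]
finger_gap: 0.581
```

carry_out(commands=[[[0,0,0,0,0,0,35],[0,0,0,0,0,0,20],[0,0,0,0,0,0,10],[0,0,0,0,0,0,10],[0,0,0,0,0,0,10]]], force=30)

```text
t: 18.65
tcp_pos: [0.7193, 0.0056, 0.1588]
tool_rot: [-0.015, 0.5, 0.028, 0.865]
force: [2.2, 6.0, -2.3]
finger_gap: 0.198
```

```bash
python3 - <<'E'
from h import *
state()
w=snap('wrist','w15.png')
E
```

```text
t 18.65 p [0.7193 0.0056 0.1588] axes x [ 0.498  0.033 -0.867] y [-0.062  0.998  0.002] F [ 2.2  6.  -2.3] gap 0.198 q [-0.209  0.562  1.684  0.346  0.411 -2.125]
```

View pics/w15.png

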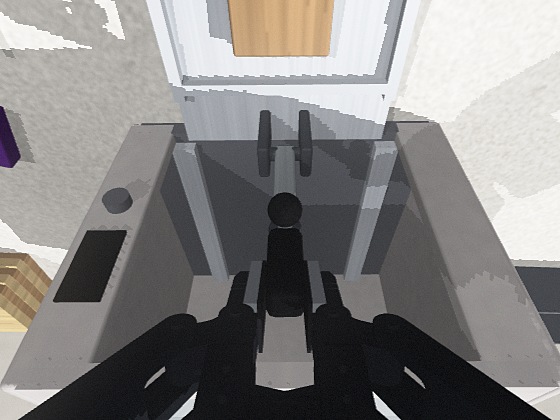

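The grip is held (16.9 mm reading for 18). Working out the arc in tool units.

```bash
python3 - <<'E'
import numpy as np
r=.105
def d(a,b): 
    f=r*(np.cos(a)-np.cos(b));u=r*(np.sin(b)-np.sin(a)); return np.round([(.5*f-.866*u)/.025,(.866*f+.5*u)/.025],2)
a=1.52
for call in range(3):
    st=a
    for i in range(5): a-=.09; print(round(a,2),d(st,a))
E
```

```text
1.43 [-0.16 -0.34]
1.34 [-0.28 -0.7 ]
1.25 [-0.37 -1.07]
1.16 [-0.43 -1.44]
1.07 [-0.46 -1.82]
0.98 [ 0.01 -0.38]
0.89 [ 0.05 -0.75]
0.8 [ 0.13 -1.12]
0.71 [ 0.24 -1.49]
0.62 [ 0.38 -1.84]
0.53 [ 0.17 -0.34]
0.44 [ 0.37 -0.66]
0.35 [ 0.6  -0.96]
0.26 [ 0.86 -1.24]
0.17 [ 1.14 -1.49]
```

carry_out(commands=[[[-0.16,0,-0.34,0,0,0,10],[-0.28,0,-0.7,0,0,0,10],[-0.37,0,-1.07,0,0,0,10],[-0.43,0,-1.44,0,0,0,10],[-0.46,0,-1.82,0,0,0,10]]])

```text
t: 19.2
tcp_pos: [0.6755, 0.0025, 0.1457]
tool_rot: [-0.015, 0.499, 0.027, 0.866]
force: [11.2, 8.7, -10.2]
finger_gap: 0.2
```

carry_out(commands=[[[0.01,0,-0.38,0,0,0,10],[0.05,0,-0.75,0,0,0,10],[0.13,0,-1.12,0,0,0,10],[0.24,0,-1.49,0,0,0,10],[0.38,0,-1.84,0,0,0,10]]])

```text
t: 19.7
tcp_pos: [0.6409, 0.0001, 0.117]
tool_rot: [-0.015, 0.498, 0.027, 0.867]
force: [-2.3, 6.5, 7.8]
finger_gap: 0.196
```

```bash
python3 - <<'E'
from h import *
state()
w=snap('wrist','w16.png')
E
```

```text
t 19.7 p [6.409e-01 1.000e-04 1.170e-01] axes x [ 0.503  0.032 -0.864] y [-0.063  0.998  0.001] F [-2.3  6.5  7.8] gap 0.196 q [-0.255  0.559  1.911  0.769  0.229 -2.604]
```

View pics/w16.png

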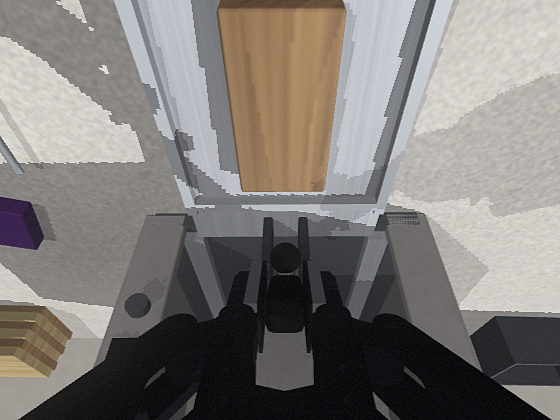

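Lever is at about 0.6 rad, the grip at (285,300) between the pads, but joint 6 nears its limit. I'll release, back off, straighten and push from above.

carry_out(commands=[[[0,0,0,0,0,0,40],[0,0,0,0,0,0,40],[-0.8,0,0,0,0,0,40],[-2,0,0,0,0,0,40],[-3.2,0,0,0,0,0,40]]])

```text
t: 20.25
tcp_pos: [0.5997, -0.0047, 0.1843]
tool_rot: [-0.015, 0.5, 0.026, 0.866]
force: [1.0, -0.4, -0.7]
finger_gap: 0.475
```

```bash
python3 - <<'E'
from h import *
state()
delta([.628,-.003,.205],goal(np.radians(3.7)))
w=snap('wrist','w17.png')
B=np.array([.5985,-.0045]); ex=np.array([np.cos(np.radians(3.7)),np.sin(np.radians(3.7))])
for a in (.5,.6,.7,.8):
  print(a,[proj(w,[*(B+ex*(.12-L*np.cos(a)+.009*np.sin(a)*0)),.07+L*np.sin(a)]).round() for L in (.083,.127)])
E
```

```text
t 20.25 p [ 0.5997 -0.0047  0.1843] axes x [ 0.499  0.029 -0.866] y [-0.06   0.998 -0.001] F [ 1.  -0.4 -0.7] gap 0.475 q [-0.287  0.39   1.951  0.523  0.346 -2.372]
shift [-0.15 -0.    1.39] turn [-0.05  5.99  0.02]
0.5 [array([286., 209.]), array([286., 194.])]
0.6 [array([286., 219.]), array([286., 213.])]
0.7 [array([286., 230.]), array([286., 232.])]
0.8 [array([286., 240.]), array([286., 251.])]
```

View pics/w17.png

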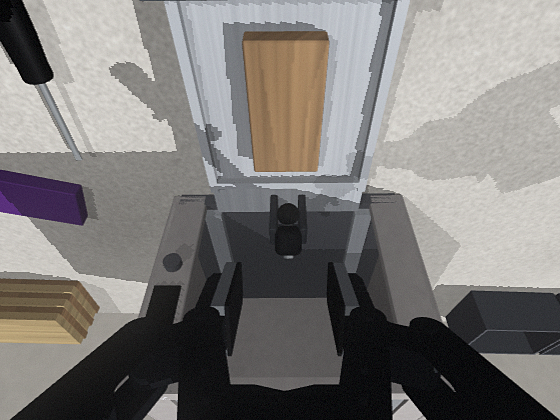

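carry_out(commands=[[[-0.3,0,0.4,0,1.3,0,20],[-0.5,0,0.8,0,2.7,0,0],[-0.6,0,1.2,0,4.1,0,0],[-0.6,0,1.5,0,5.4,0,0],[-0.6,0,1.5,0,6,0,0]]])

```text
t: 20.8
tcp_pos: [0.6298, -0.0034, 0.2177]
tool_rot: [-0.022, 0.705, 0.02, 0.709]
force: [0.9, 0.0, -1.0]
finger_gap: -0.001
```

carry_out(commands=[[[0,0,0,0,0,0,0],[0,0,0,0,0,0,0],[0,0,0,0,0,0,0],[0,0,0,0,0,0,0],[0,0,0,0,0,0,0]]])

```text
t: 21.3
tcp_pos: [0.6242, -0.0025, 0.2155]
tool_rot: [-0.021, 0.707, 0.021, 0.707]
force: [-0.0, 0.1, 0.1]
finger_gap: -0.003
```

```bash
python3 - <<'E'
from h import *
state()
delta([.6414,-.0017,.15],goal(np.radians(3.7)))
w=snap('wrist','w18.png');s=snap('scene','s18.png')
p=proj(s,manip.sense()['tcp_pos']);print(p,(p-[220,130])*4)
c=cv2.cvtColor(s['image'],cv2.COLOR_RGB2BGR)[130:270,220:380]
cv2.imwrite('pics/c18.png',np.clip(2*cv2.resize(c,None,fx=4,fy=4,interpolation=cv2.INTER_CUBIC).astype(int),0,255).astype(np.uint8))
E
```

```text
t 21.3 p [ 0.6242 -0.0025  0.2155] axes x [-0.  0. -1.] y [-0.06   0.998  0.   ] F [-0.   0.1  0.1] gap -0.003 q [-0.183  0.517  1.424  0.     1.201 -1.814]
shift [ 2.62 -0.01  0.69] turn [-0.05 -0.   -0.  ]
[287.52510311 199.20139413] [270.10041243 276.80557653]
```

View pics/c18.png

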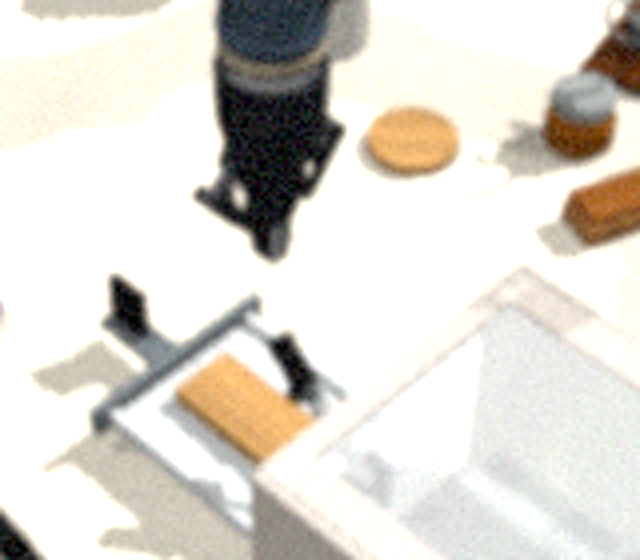

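View pics/w18.png

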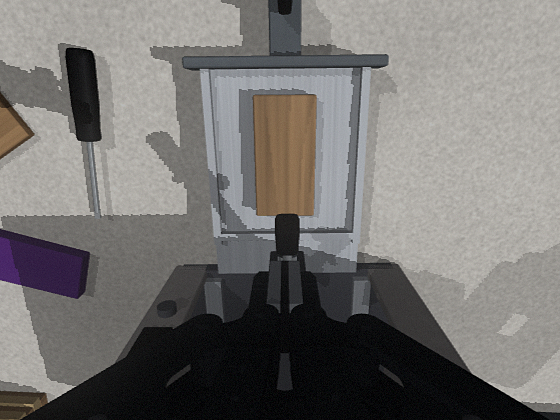

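The shut tips appear at (272,258), about 19 mm short of the nominal TCP (270,277), so I allow for that. The lever is at about 0.75 rad. Descend onto the grip.

carry_out(commands=[[[0.8,0,0.4,0,0,0,0],[1.8,0,0.65,0,0,0,0],[2.6,0,0.65,0,0,0,0],[3,0,0.65,0,0,0,0],[3.2,0,0.65,0,0,0,0]]])

```text
t: 21.9
tcp_pos: [0.6401, -0.0014, 0.135]
tool_rot: [-0.021, 0.708, 0.022, 0.706]
force: [-2.2, 0.3, 7.0]
finger_gap: -0.003
```

carry_out(commands=[[[0.2,0,-0.1,0,0,0,0],[0.4,0,-0.2,0,0,0,0],[0.6,0,-0.3,0,0,0,0],[0.8,0,-0.4,0,0,0,0],[1,0,-0.5,0,0,0,0]]])

```text
t: 22.4
tcp_pos: [0.6291, -0.0021, 0.1123]
tool_rot: [-0.022, 0.706, 0.021, 0.707]
force: [-2.6, 1.0, 4.8]
finger_gap: 0.002
```

```bash
python3 - <<'E'
from h import *
state()
w=snap('wrist','w19.png');s=snap('scene','s19.png')
c=cv2.cvtColor(s['image'],cv2.COLOR_RGB2BGR)[130:270,220:380]
cv2.imwrite('pics/c19.png',np.clip(2*cv2.resize(c,None,fx=4,fy=4,interpolation=cv2.INTER_CUBIC).astype(int),0,255).astype(np.uint8))
E
```

```text
t 22.4 p [ 0.6291 -0.0021  0.1123] axes x [ 0.002 -0.    -1.   ] y [-0.061  0.998 -0.   ] F [-2.6  1.   4.8] gap 0.002 q [-0.181  0.644  1.506  0.     0.99  -1.812]
```

View pics/c19.png

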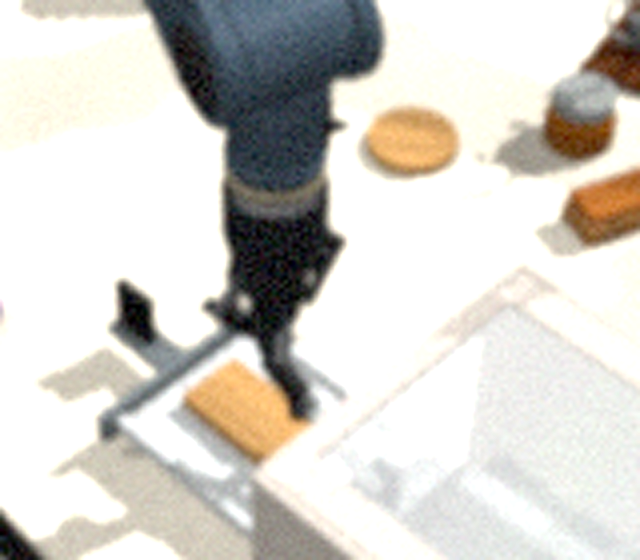

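View pics/w19.png

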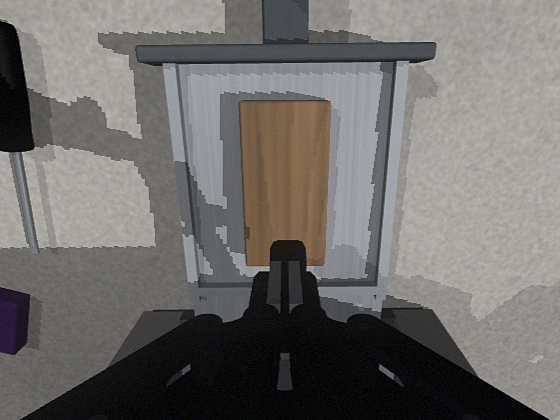

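carry_out(commands=[[[0.22,0,-0.15,0,0,0,0],[0.44,0,-0.28,0,0,0,0],[0.66,0,-0.4,0,0,0,0],[0.88,0,-0.5,0,0,0,0],[1.05,0,-0.55,0,0,0,0]]])

```text
t: 23.0
tcp_pos: [0.6154, -0.0032, 0.0838]
tool_rot: [-0.021, 0.706, 0.021, 0.707]
force: [1.6, -0.2, 2.9]
finger_gap: -0.002
```

carry_out(commands=[[[0.05,0,-0.03,0,0,0,0],[0.1,0,-0.05,0,0,0,0],[0.15,0,-0.06,0,0,0,0],[0.15,0,-0.06,0,0,0,0],[0.15,0,-0.06,0,0,0,0]]])

```text
t: 23.5
tcp_pos: [0.6133, -0.0033, 0.0803]
tool_rot: [-0.022, 0.707, 0.021, 0.707]
force: [1.0, 0.0, 2.1]
finger_gap: -0.001
```

```bash
python3 - <<'E'
from h import *
state()
w=snap('wrist','w20.png')
E
```

```text
t 23.5 p [ 0.6133 -0.0033  0.0803] axes x [-0.001 -0.    -1.   ] y [-0.061  0.998 -0.   ] F [1.  0.  2.1] gap -0.001 q [-0.187  0.672  1.566 -0.     0.904 -1.818]
```

View pics/w20.png

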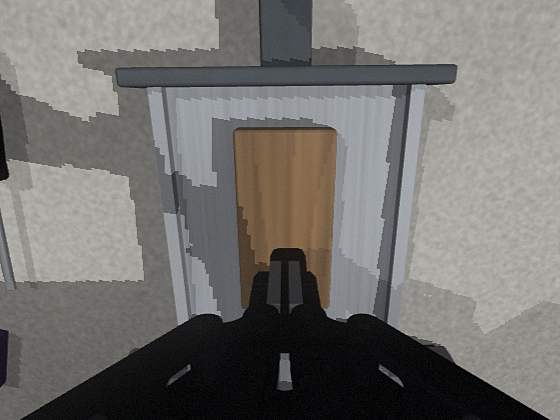

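carry_out(commands=[[[0.03,0,0,0,0,0,0],[0.06,0,0,0,0,0,0],[0.1,0,0,0,0,0,0],[0.1,0,0,0,0,0,0],[0.1,0,0,0,0,0,0]]])

```text
t: 24.05
tcp_pos: [0.6127, -0.0032, 0.0777]
tool_rot: [-0.021, 0.707, 0.021, 0.706]
force: [-0.9, -1.6, 2.9]
finger_gap: 0.001
```

carry_out(commands=[[[0.03,0,0,0,0,0,0],[0.05,0,0,0,0,0,0],[0.08,0,0,0,0,0,0],[0.08,0,0,0,0,0,0],[0.08,0,0,0,0,0,0]]])

```text
t: 24.55
tcp_pos: [0.6132, -0.0032, 0.0757]
tool_rot: [-0.021, 0.707, 0.021, 0.707]
force: [-1.4, -1.6, 2.8]
finger_gap: 0.005
```

carry_out(commands=[[[0.03,0,0,0,0,0,0],[0.05,0,0,0,0,0,0],[0.08,0,0,0,0,0,0],[0.08,0,0,0,0,0,0],[0.08,0,0,0,0,0,0]]])

```text
t: 25.05
tcp_pos: [0.6136, -0.0032, 0.0738]
tool_rot: [-0.021, 0.707, 0.021, 0.707]
force: [-2.6, -1.2, 2.7]
finger_gap: 0.001
```

carry_out(commands=[[[0.03,0,-0.02,0,0,0,0],[0.05,0,-0.02,0,0,0,0],[0.08,0,-0.02,0,0,0,0],[0.08,0,-0.02,0,0,0,0],[0.08,0,-0.02,0,0,0,0]]])

```text
t: 25.55
tcp_pos: [0.6131, -0.0032, 0.0718]
tool_rot: [-0.021, 0.707, 0.021, 0.707]
force: [-0.7, -1.7, 2.6]
finger_gap: 0.004
```

carry_out(commands=[[[0.03,0,-0.02,0,0,0,0],[0.05,0,-0.02,0,0,0,0],[0.08,0,-0.02,0,0,0,0],[0.08,0,-0.02,0,0,0,0],[0.08,0,-0.02,0,0,0,0]]])

```text
t: 26.05
tcp_pos: [0.6126, -0.0032, 0.0698]
tool_rot: [-0.021, 0.707, 0.021, 0.707]
force: [-0.6, -1.8, 1.7]
finger_gap: 0.001
```

carry_out(commands=[[[0.03,0,-0.02,0,0,0,0],[0.05,0,-0.02,0,0,0,0],[0.08,0,-0.02,0,0,0,0],[0.08,0,-0.02,0,0,0,0],[0.08,0,-0.02,0,0,0,0]]])

```text
t: 26.55
tcp_pos: [0.6122, -0.0033, 0.0678]
tool_rot: [-0.021, 0.707, 0.021, 0.707]
force: [-0.1, -1.0, 2.9]
finger_gap: -0.001
```

carry_out(commands=[[[0.03,0,-0.01,0,0,0,0],[0.05,0,-0.01,0,0,0,0],[0.08,0,-0.01,0,0,0,0],[0.08,0,-0.01,0,0,0,0],[0.08,0,-0.01,0,0,0,0]]])

```text
t: 27.05
tcp_pos: [0.6118, -0.0033, 0.0658]
tool_rot: [-0.021, 0.707, 0.021, 0.707]
force: [1.1, -1.2, 2.6]
finger_gap: -0.002
```

carry_out(commands=[[[0.02,0,-0.01,0,0,0,0],[0.04,0,-0.01,0,0,0,0],[0.06,0,-0.01,0,0,0,0],[0.06,0,-0.01,0,0,0,0],[0.06,0,-0.01,0,0,0,0]]])

```text
t: 27.55
tcp_pos: [0.6117, -0.0033, 0.0649]
tool_rot: [-0.021, 0.707, 0.021, 0.707]
force: [0.6, -0.5, 6.5]
finger_gap: -0.001
```

```bash
python3 - <<'E'
from h import *
state()
s=snap('scene','s21.png')
c=cv2.cvtColor(s['image'],cv2.COLOR_RGB2BGR)[190:270,235:335]
cv2.imwrite('pics/c21.png',np.clip(2*cv2.resize(c,None,fx=7,fy=7,interpolation=cv2.INTER_CUBIC).astype(int),0,255).astype(np.uint8))
E
```

```text
t 27.55 p [ 0.6117 -0.0033  0.0649] axes x [ 0. -0. -1.] y [-0.061  0.998 -0.   ] F [ 0.6 -0.5  6.5] gap -0.001 q [-0.188  0.693  1.579 -0.     0.87  -1.819]
```

View pics/c21.png

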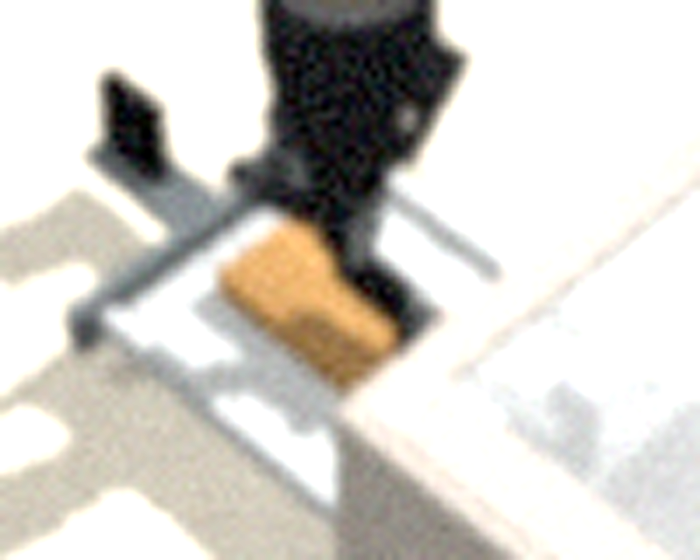

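Force jumped to 6.5 N: the foot has touched. Tiny steps to about 10 N.

carry_out(commands=[[[0.01,0,0,0,0,0,0],[0.02,0,0,0,0,0,0],[0.02,0,0,0,0,0,0],[0.02,0,0,0,0,0,0],[0.02,0,0,0,0,0,0]]])

```text
t: 28.1
tcp_pos: [0.6117, -0.0033, 0.0647]
tool_rot: [-0.022, 0.707, 0.021, 0.707]
force: [-0.1, -2.2, 6.9]
finger_gap: -0.0
```

carry_out(commands=[[[0.02,0,0,0,0,0,0],[0.03,0,0,0,0,0,0],[0.03,0,0,0,0,0,0],[0.03,0,0,0,0,0,0],[0.03,0,0,0,0,0,0]]])

```text
t: 28.6
tcp_pos: [0.6117, -0.0033, 0.0645]
tool_rot: [-0.022, 0.707, 0.021, 0.707]
force: [-0.8, -1.2, 11.2]
finger_gap: -0.001
```

11.2 N at the grip, within the advised 8–12 N. Lift off and look.

carry_out(commands=[[[0,0,0,0,0,0,0],[-0.2,0,0,0,0,0,0],[-1,0,0,0,0,0,0],[-2.4,0,-0.5,0,0,0,20],[-3.8,0,-1.5,0,0,0,40]]])

```text
t: 29.1
tcp_pos: [0.5739, -0.0051, 0.1578]
tool_rot: [-0.021, 0.707, 0.022, 0.706]
force: [-0.0, 0.2, 0.3]
finger_gap: 0.33
```

carry_out(commands=[[[0,0,-1,0,0,0,40],[0,0,-2.5,0,0,0,40],[0,0,-4,0,0,0,40],[0,0,-5,0,0,0,40],[0,0,-5,0,0,0,40]]])

```text
t: 29.6
tcp_pos: [0.4435, -0.0115, 0.1573]
tool_rot: [-0.02, 0.71, 0.022, 0.704]
force: [-0.5, 0.3, 0.9]
finger_gap: 0.47
```

```bash
python3 - <<'E'
from h import *
state()
w=snap('wrist','w22.png');s=snap('scene','s22.png')
c=cv2.cvtColor(s['image'],cv2.COLOR_RGB2BGR)[180:270,235:345]
cv2.imwrite('pics/c22.png',np.clip(2*cv2.resize(c,None,fx=6,fy=6,interpolation=cv2.INTER_CUBIC).astype(int),0,255).astype(np.uint8))
for z in (.083,): print(proj(w,[.449,-.0135,z]))
E
```

```text
t 29.6 p [ 0.4435 -0.0115  0.1573] axes x [-0.008  0.003 -1.   ] y [-0.06   0.998  0.003] F [-0.5  0.3  0.9] gap 0.47 q [-2.790e-01  3.690e-01  1.919e+00  1.000e-03  8.620e-01 -1.910e+00]
[281.88494758 218.61587789]
```

View pics/c22.png

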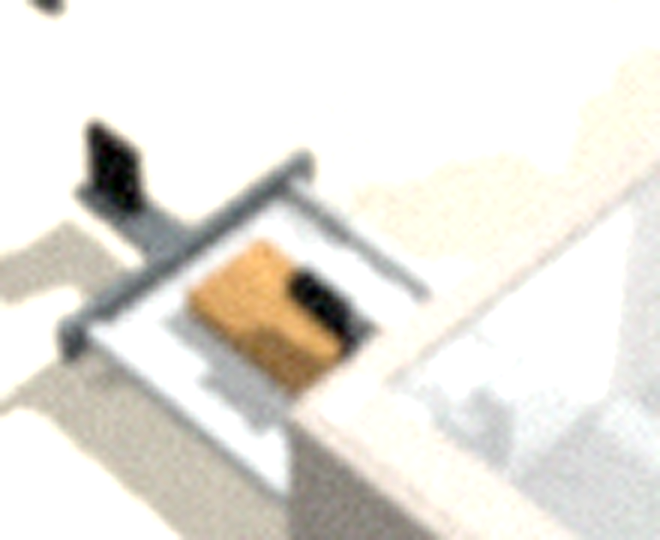

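View pics/w22.png

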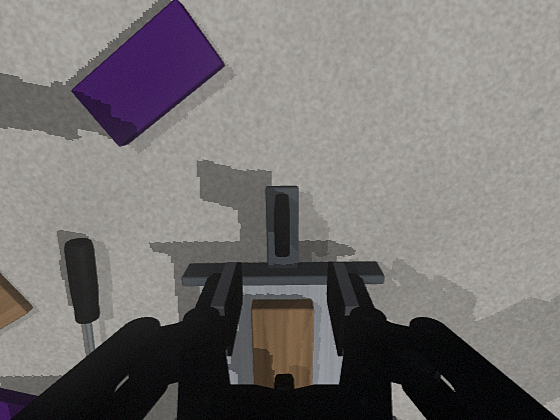

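The lever stays down across the blank (325,310 in the crop). The fin at (282,222) is where predicted. Grip it and push home.

carry_out(commands=[[[0.8,0,0.1,0,0,0,40],[1.8,0,0.1,0,0,0,40],[2.8,0,0.1,0,0,0,40],[3.8,0,0.1,0,0,0,40],[4.4,0,0.1,0,0,0,40]]])

```text
t: 30.2
tcp_pos: [0.453, -0.0129, 0.0461]
tool_rot: [-0.021, 0.707, 0.022, 0.707]
force: [-0.2, -0.6, 0.1]
finger_gap: 0.474
```

carry_out(commands=[[[0,0,0,0,0,0,30],[0,0,0,0,0,0,15],[0,0,0,0,0,0,5],[0,0,0,0,0,0,5],[0,0,0,0,0,0,5]]], force=50)

```text
t: 30.7
tcp_pos: [0.4526, -0.013, 0.0484]
tool_rot: [-0.022, 0.706, 0.021, 0.707]
force: [1.2, 1.9, -7.8]
finger_gap: 0.121
```

```bash
python3 - <<'E'
from h import *
state()
delta([.668,.001,.047],goal(np.radians(3.7)))
E
```

```text
t 30.7 p [ 0.4526 -0.013   0.0484] axes x [ 0.002 -0.    -1.   ] y [-0.061  0.998 -0.001] F [ 1.2  1.9 -7.8] gap 0.121 q [-0.276  0.59   1.992  0.     0.558 -1.908]
shift [0.07 0.03 8.63] turn [-0.04  0.02  0.01]
```

carry_out(commands=[[[0,0,0.3,0,0,0,5],[0,0,0.8,0,0,0,5],[0,0,1.4,0,0,0,5],[0,0,2,0,0,0,5],[0,0,2.6,0,0,0,5]]])

```text
t: 31.2
tcp_pos: [0.5154, -0.0085, 0.0484]
tool_rot: [-0.021, 0.708, 0.022, 0.705]
force: [-3.7, 0.8, -2.3]
finger_gap: 0.119
```

carry_out(commands=[[[0,0,0.6,0,0,0,5],[0,0,1.2,0,0,0,5],[0,0,1.8,0,0,0,5],[0,0,2.4,0,0,0,5],[0,0,3,0,0,0,5]]])

```text
t: 31.7
tcp_pos: [0.5901, -0.0032, 0.0484]
tool_rot: [-0.021, 0.708, 0.022, 0.705]
force: [-3.2, 3.1, -0.8]
finger_gap: 0.122
```

carry_out(commands=[[[0,0,0.6,0,0,0,5],[0,0,1.2,0,0,0,5],[0,0,1.7,0,0,0,5],[0,0,2.1,0,0,0,5],[0,0,2.3,0,0,0,5]]])

```text
t: 32.2
tcp_pos: [0.6488, 0.0009, 0.0484]
tool_rot: [-0.02, 0.707, 0.022, 0.706]
force: [-1.9, 5.1, 1.1]
finger_gap: 0.121
```

carry_out(commands=[[[0,0,0.15,0,0,0,5],[0,0,0.3,0,0,0,5],[0,0,0.45,0,0,0,5],[0,0,0.45,0,0,0,5],[0,0,0.45,0,0,0,5]]])

```text
t: 32.7
tcp_pos: [0.66, 0.0017, 0.0485]
tool_rot: [-0.02, 0.707, 0.022, 0.707]
force: [-1.0, 4.9, -1.9]
finger_gap: 0.118
```

```bash
python3 - <<'E'
from h import *
state()
E
```

```text
t 32.7 p [0.66   0.0017 0.0485] axes x [-0.001  0.003 -1.   ] y [-0.06   0.998  0.003] F [-1.   4.9 -1.9] gap 0.118 q [-0.168  0.766  1.454  0.003  0.923 -1.801]
```

carry_out(commands=[[[0,0,0.15,0,0,0,5],[0,0,0.3,0,0,0,5],[0,0,0.4,0,0,0,5],[0,0,0.4,0,0,0,5],[0,0,0.4,0,0,0,5]]])

```text
t: 33.2
tcp_pos: [0.6673, 0.0022, 0.0484]
tool_rot: [-0.02, 0.709, 0.022, 0.705]
force: [-5.3, 4.8, 4.0]
finger_gap: 0.12
```

carry_out(commands=[[[0,0,0.1,0,0,0,5],[0,0,0.2,0,0,0,5],[0,0,0.25,0,0,0,5],[0,0,0.25,0,0,0,5],[0,0,0.25,0,0,0,5]]])

```text
t: 33.7
tcp_pos: [0.6669, 0.0023, 0.0484]
tool_rot: [-0.021, 0.714, 0.023, 0.7]
force: [-16.6, 2.2, 12.2]
finger_gap: 0.118
```

Push force rose to 17 N, so it's against a stop. Release and check by camera.

carry_out(commands=[[[0,0,-0.05,0,0,0,5],[0,0,-0.1,0,0,0,40],[0,0,-0.1,0,0,0,40],[0,0,-0.1,0,0,0,40],[-1,0,-0.1,0,0,0,40]]])

```text
t: 34.2
tcp_pos: [0.672, 0.0005, 0.0703]
tool_rot: [-0.021, 0.709, 0.022, 0.705]
force: [-0.1, 0.8, 0.1]
finger_gap: 0.466
```

carry_out(commands=[[[-1.4,0,0,0,0,0,40],[-2.8,0,-0.5,0,0,0,40],[-4.2,0,-1.2,0,0,0,40],[-5,0,-2,0,0,0,40],[-5,0,-2,0,0,0,40]]])

```text
t: 34.7
tcp_pos: [0.6249, -0.003, 0.2023]
tool_rot: [-0.022, 0.705, 0.021, 0.709]
force: [1.5, -0.5, 0.4]
finger_gap: 0.468
```

```bash
python3 - <<'E'
from h import *
state()
w=snap('wrist','w23.png');s=snap('scene','s23.png');t=snap('top','t23.png')
c=cv2.cvtColor(s['image'],cv2.COLOR_RGB2BGR)[190:340,260:430]
cv2.imwrite('pics/c23.png',np.clip(1.8*cv2.resize(c,None,fx=4,fy=4,interpolation=cv2.INTER_CUBIC).astype(int),0,255).astype(np.uint8))
c=cv2.cvtColor(t['image'],cv2.COLOR_RGB2BGR)[15:190,210:350]
cv2.imwrite('pics/c24.png',np.clip(1.5*cv2.resize(c,None,fx=4,fy=3.4,interpolation=cv2.INTER_CUBIC).astype(int),0,255).astype(np.uint8))
E
```

```text
t 34.7 p [ 0.6249 -0.003   0.2023] axes x [ 0.007 -0.001 -1.   ] y [-0.06   0.998 -0.002] F [ 1.5 -0.5  0.4] gap 0.468 q [-0.183  0.529  1.442 -0.     1.164 -1.814]
```

View pics/w23.png

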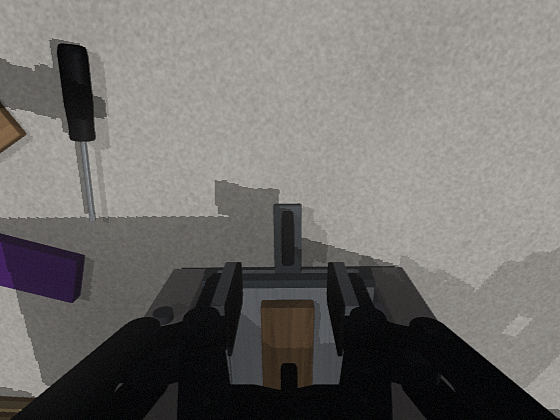

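View pics/c23.png

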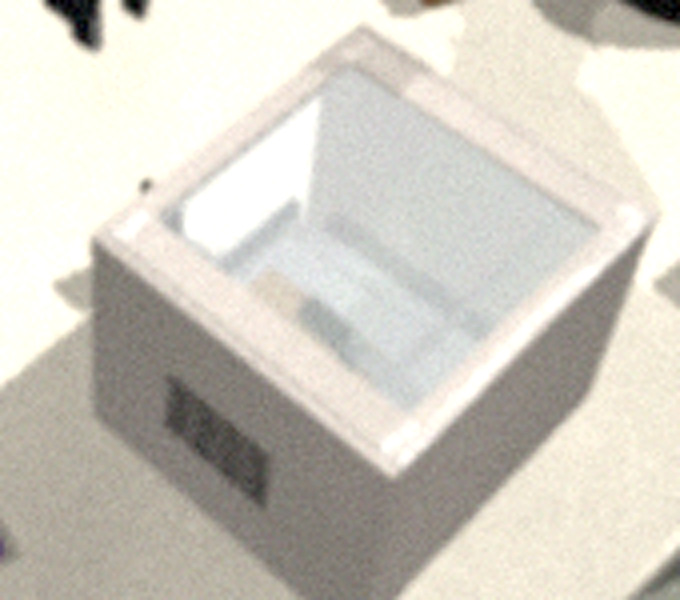

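View pics/c24.png

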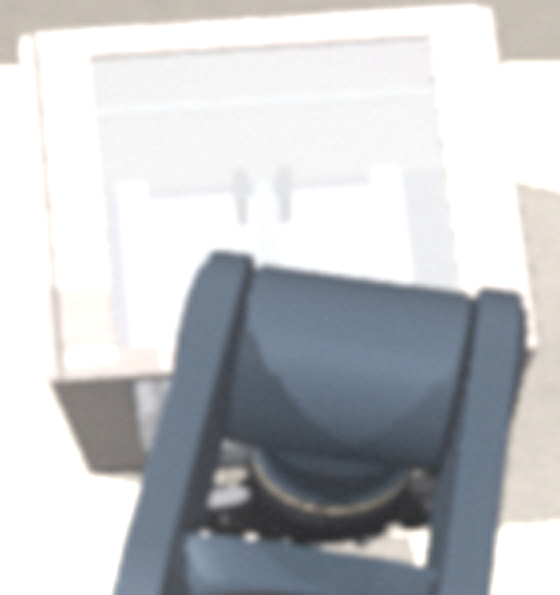

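```bash
python3 - <<'E'
from h import *
w=load('w23')
for p,z in (((288,204.5),.033),((289,272),.049),((180,268),0),((404,267),0),((178,268),.0)): print(p,z,onz(w,*p,z).round(4))
w0=load('w22'); print('out',onz(w0,282,186,.033).round(4))
E
```

```text
(288, 204.5) 0.033 [0.6509 0.0014 0.033 ]
(289, 272) 0.049 [0.7211 0.0068 0.049 ]
(180, 268) 0 [ 0.7512 -0.1243  0.    ]
(404, 267) 0 [0.7331 0.1489 0.    ]
(178, 268) 0.0 [ 0.7514 -0.1268  0.    ]
out [ 0.4362 -0.0143  0.033 ]
```

carry_out(commands=[[[0,1,-1.4,0,0,0,40],[0,2,-3,0,0,0,40],[0,3.4,-4,0,0,0,40],[0,5,-5,0,0,0,40],[0,6.6,-5.5,0,0,0,40]]])

```text
t: 35.35
tcp_pos: [0.4743, 0.1548, 0.1964]
tool_rot: [-0.021, 0.708, 0.021, 0.705]
force: [1.2, 0.3, 0.1]
finger_gap: 0.47
```

```bash
python3 - <<'E'
from h import *
state()
t=snap('top','t24.png')
im=cv2.cvtColor(t['image'],cv2.COLOR_RGB2BGR)
c=im[15:190,210:350]
cv2.imwrite('pics/c25.png',np.clip(1.5*cv2.resize(c,None,fx=4,fy=3.4,interpolation=cv2.INTER_CUBIC).astype(int),0,255).astype(np.uint8))
d=cv2.absdiff(cv2.cvtColor(load('top0')['image'],cv2.COLOR_RGB2BGR),im); cv2.imwrite('pics/t24b.png',np.hstack([im])) 
E
```

```text
t 35.35 p [0.4743 0.1548 0.1964] axes x [-0.004 -0.    -1.   ] y [-0.059  0.998 -0.   ] F [1.2 0.3 0.1] gap 0.47 q [ 0.091  0.374  1.751  0.     1.021 -1.539]
```

View pics/c25.png

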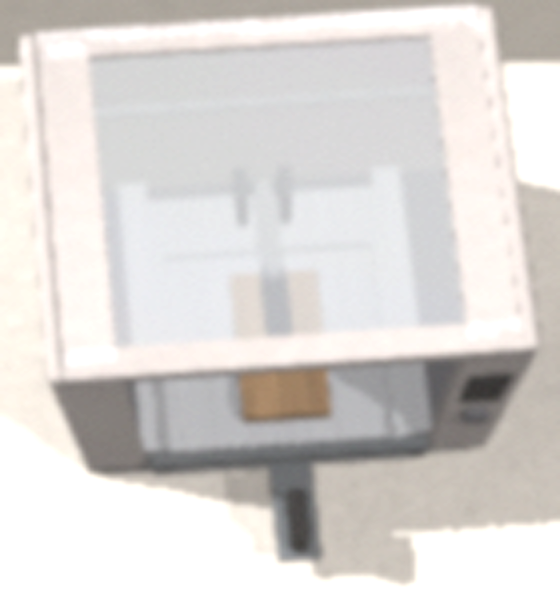

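View pics/t24.png

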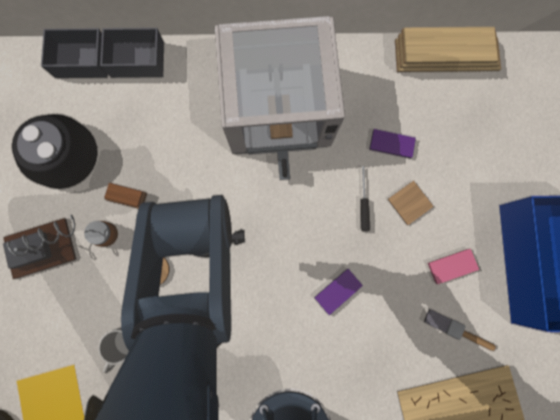

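```bash
python3 - <<'E'
from h import *
for n,y0,x0 in (('t4',205,235),('t24',115,235)):
    im=cv2.cvtColor(load(n)['image'],cv2.COLOR_RGB2BGR)[y0:y0+75,x0:x0+100]
    cv2.imwrite('pics/d_%s.png'%n,np.clip(1.6*cv2.resize(im,None,fx=7,fy=7,interpolation=cv2.INTER_CUBIC).astype(int),0,255).astype(np.uint8))
E
```

```text
(no output)
```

View pics/d_t4.png

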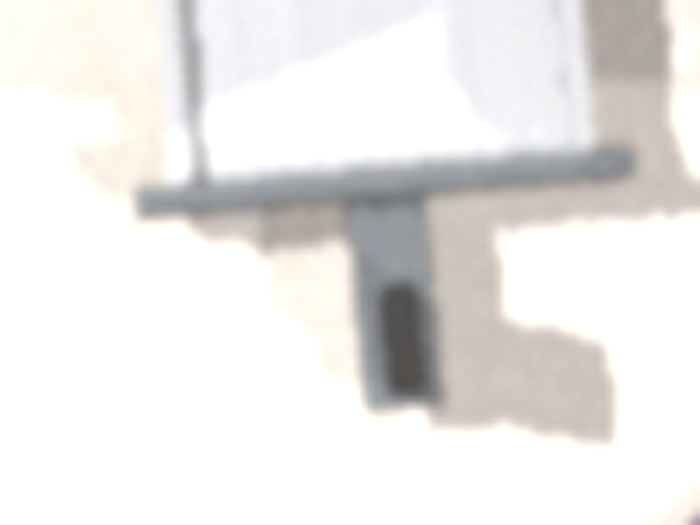

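View pics/d_t24.png

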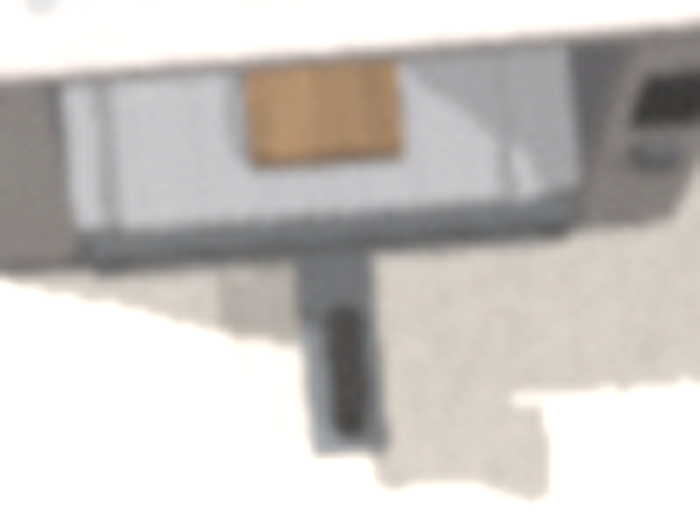

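```bash
python3 - <<'E'
from h import *
a=load('t4');b=load('t24')
A=lambda u,v,z:onz(a,235+u/7,205+v/7,z)
Bf=lambda u,v,z:onz(b,235+u/7,115+v/7,z)
for n,pa,pb,z in (('tongue end',(405,404),(349,449),.033),('fin near bottom',(407,392),(350,434),.083),('fin far',(400,285),(343,308),.083),('panel/tongue joint',(390,203),(337,256),.033)):
    p,q=A(*pa,z),Bf(*pb,z); print(n,p.round(4),q.round(4),np.linalg.norm(p-q).round(4))
f=(Bf(0,275,0),); print('face?',f)
E
```

```text
tongue end [ 0.4297 -0.0166  0.033 ] [ 6.526e-01 -1.000e-04  3.300e-02] 0.2236
fin near bottom [ 0.4334 -0.015   0.083 ] [0.647 0.001 0.083] 0.2141
fin far [ 0.4713 -0.0134  0.083 ] [0.6945 0.0026 0.083 ] 0.2238
panel/tongue joint [ 0.5047 -0.0126  0.033 ] [0.7293 0.003  0.033 ] 0.2251
face? (array([0.73325316, 0.13691044, 0.        ]),)
```

```bash
python3 - <<'E'
from h import *
b=load('t24'); 
Bf=lambda u,v,z:onz(b,235+u/7,115+v/7,z)
p=(Bf(253,155,.051)+Bf(402,148,.051))/2; j=Bf(337,256,.033); print('blank near edge',p.round(4),'panel front',j.round(4),'diff',(p-j).round(4))
state(); manip.sign_off()
E
```

```text
blank near edge [0.7653 0.0064 0.051 ] panel front [0.7293 0.003  0.033 ] diff [0.0361 0.0034 0.018 ]
t 35.4 p [0.4717 0.1602 0.1965] axes x [-0.007  0.004 -1.   ] y [-0.063  0.998  0.004] F [-2.2  2.5  0.9] gap 0.465 q [ 0.1    0.373  1.752  0.005  1.022 -1.537]
the job is handed in; nothing more can be done
```

I carried out the whole task and handed it in at 35.4 s. No verdict was reported, so the results below rest on my own checks.

- **Tray out:** I pulled it until the pull force rose to 18 N at its stop.
- **Blank placed:** after release it measured within about 2 mm of the bed's centre, at 3.7° against the bed's own 3.7° or so.
- **Clamp:** I swung the lever down by its grip, then pressed with shut fingers. The force jumped from 2.6 to 6.5 N on contact, and I stopped at 11.2 N. The tray slid in by a few mm (at most about 10) during this.
- **Tray home:** I pushed until the force reached 17 N at the stop.

**Last checks:**
- **Tray travel:** three of the four features I compared gave 223.6 to 225.1 mm against the 225 mm expected. The fourth, the fin's near edge, gave 214 mm. I set that one aside as hard to see, because the fin's side and base show there.
- **Blank and clamp:** the blank's near edge is 3 mm from where it should be, and the lever lies across the blank. I did not measure the clamping force after letting go; only the lever staying down supports it.
- **Bystanders:** those in view look unmoved. The disc was mostly hidden by the arm in the last picture, but the arm never went near it.

**One miss:** the first grasp closed above the blank, because the finger tips sit about 20 mm behind the stated TCP. I noticed, went lower and tried again without moving the blank.

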